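# Clear the toppled jars from the rotary packing table

### The arm

A 7-joint arm with a two-finger parallel gripper is mounted at the origin on the work surface. World frame = base frame: x ahead of the robot, y to its left, z up, the work surface at z = 0. Lengths are in m, angles in rad, forces in N, time in s.
With the tool pointing down it reaches from about 0.4 to 0.85 m from the base axis. Payload 10.4 kg.
Tool frame: the origin (TCP) lies at the very end of the fingers, on their centre line; the grasp point (between the pads) lies 19 mm behind it; z points along the fingers, y is the direction in which the jaws open and shut (so a half turn about z gives the same grasp; the last joint's range is limited). The gripper opens to 87 mm and grips with 3 to 60 N. Pads are 19 mm wide; open, the fingers measure 117 mm over their backs; the gripper's body (75 mm by 190 mm) begins 51 mm behind the grasp point.
Start: joints at [1.222, 0.332, -0.065, 1.46, 0.022, 1.35, -0.088], TCP at [0.2, -0.592, 0.223] pointing down, gripper open.
Joint ranges: [-2.6, 2.6], [-0.5, 2.12], [-1.47, 1.34], [0.16, 2.42], [-1.27, 4.41], [0.06, 2.06], [-2.6, 2.6]. Speed limits (rad/s): [2.22, 2.22, 2.79, 2.79, 3.14, 3.14, 3.14].

### API

Orientations are given as a unit quaternion [x, y, z, w].
In Python, from bench import read_state, camera, close_job gives the robot as it stands.
- The arm moves only by the shell command python3 -m inch 'ROWS' [OPENING] [FORCE]. ROWS is JSON, a list of rows, each a list of 6 numbers: the shift along the tool's x, y, z as a fraction of full scale, then the turn, a rotation vector about the tool's x, y, z as a fraction of full scale. In form: [[tx, ty, tz, ax, ay, az], ...]. A call has 1 to 5 rows; each row shifts and turns the commanded pose from where the row before left it, along the tool's axes as they then stand; what a row does not reach is not made up. Full scale, the value 1, is 0.04 m for a shift and 120 degrees for a turn. A row lasts 1/8 s, in which the tool goes at most 62.5 mm and 10.7 degrees, less where a joint would pass 70% of its speed; a pose out of reach is approached as far as the arm can. A call with a number of a shift or a turn outside -1 to 1 is refused whole. A call with a gripper value outside its range is refused whole. OPENING is the opening, from -1 (shut) to 1 (fully open), so that 0 is half open, set as the call begins (- or left out, the last holds). The fingers move at their own pace and stop on an object; FORCE is the grip in N (left out, the last holds). Time passes only in rows, so rows that do not move let the fingers close. It gives the time, the measured TCP pose, the force and the opening at its end, in the units of the state.
- read_state(): the state, without advancing time (a new reading comes with each control period).
- camera(name): name is "scene" or "top" or "wrist"; returns a dict with "img" (480x640x3 uint8, red, green, blue), "depth" (480x640 float32, m along the optical axis (not along the pixel's ray), 0 where there is no reading), "fx", "fy", "cx", "cy" (pixels), "k1" (the pictures are not rectified: a ray, as slopes to the right and down, at radius r is drawn at 1 + k1 r^2 times it, then the intrinsics apply), "position" and "orientation" of the camera in the world; the wrist camera has in their place "tool_from_camera" (4x4, takes a point from camera to tool coordinates, whose origin is the TCP and whose axes are the flange's). Camera axes: x right, y down, z forward; pixel columns grow to the right and rows downward; lengths in m; the calibration is good to about 2 mm. A picture is of the moment at which its call begins: read the wrist's pose just before it.
- close_job(): hands the job in, once; it reports no verdict.
The state is a dict: "time": time; "joint_positions": joint angles; "joint_vel": joint speeds; "joint_torque": joint torques, N m; "ee_pos": TCP position; "eef_rot": TCP orientation; "ft_force": force on the tool from outside, world axes, zero at the start; "torque": the same for the moment, N m; "width": finger opening in m.
Only numpy, scipy, OpenCV 4.12 (cv2) and the standard library are available. Lean on these libraries where they do the work, as an engineer would, in place of code of your own. Each camera call takes 0.05 s, during which the arm holds its last target.

### The job

The rotary packing table has jammed: clear it by standing every toppled jar upright, cap up, on the floor of the shallow cardboard shipping tray, including the jar that has fallen over in the tray itself, and by putting the loose screw caps into the grey scrap bin. Once the turntable is clear and all jars and caps are in place, press the green restart button fully down; leave the film roll, the tape roll and the box knife where they are.

Things in the scene. Friction and masses are not known exactly. Their poses are not given: they have to be found in the camera images.
- disc_top (a point): Centre of the top face of the turntable: a bare steel disc, 360 mm across and 12 mm thick, that spins freely on a fixed pedestal; its top face is 60 mm above the work surface. It has no motor and turns at a light touch, carrying what lies on it, and coasts for a few seconds when knocked.
- disc (a joint): Angle of the turntable's disc (rad), free to turn without end; 0 has no special meaning.
- tray: Open cardboard shipping tray, fixed to the table, outside 240 (its x) x 280 (its y) mm, walls 5 mm thick and 30 mm high, floor 5 mm thick. Origin: centre of its underside, z up.
- scrap: Open grey plastic scrap bin for loose caps, fixed, outside 115 x 115 mm, 55 mm high, walls and floor 4 mm. Origin: centre of its underside, z up.
- restart_top (a point): Top centre of the green restart push button (32 mm across), which points straight up on a white control box (85 x 75 mm, 45 mm high, fixed).
- restart (a joint): Travel of the restart button (m): 0 released, 0.006 fully down (about 5 N); it springs back.
- jar1: White plastic jar: square body 56 x 56 x 70 mm with rounded edges, round black screw cap 48 mm across from 74 to 92 mm above the base (92 mm tall overall); about 0.24 kg, centre of mass about 40 mm above the base. Origin: on its axis halfway up, 46 mm above the base; z runs from base to cap, x and y are square to the sides. Starts lying on a side on the turntable; may be absent.
- jar2: White plastic jar: square body 56 x 56 x 70 mm with rounded edges, round black screw cap 48 mm across from 74 to 92 mm above the base (92 mm tall overall); about 0.24 kg, centre of mass about 40 mm above the base. Origin: on its axis halfway up, 46 mm above the base; z runs from base to cap, x and y are square to the sides. Starts lying on a side on the turntable; may be absent.
- jar3: White plastic jar: square body 56 x 56 x 70 mm with rounded edges, round black screw cap 48 mm across from 74 to 92 mm above the base (92 mm tall overall); about 0.24 kg, centre of mass about 40 mm above the base. Origin: on its axis halfway up, 46 mm above the base; z runs from base to cap, x and y are square to the sides. Starts lying on a side on the turntable; may be absent.
- jar4: White plastic jar: square body 56 x 56 x 70 mm with rounded edges, round black screw cap 48 mm across from 74 to 92 mm above the base (92 mm tall overall); about 0.24 kg, centre of mass about 40 mm above the base. Origin: on its axis halfway up, 46 mm above the base; z runs from base to cap, x and y are square to the sides. Starts lying on a side on the turntable; may be absent.
- jar5: White plastic jar: square body 56 x 56 x 70 mm with rounded edges, round black screw cap 48 mm across from 74 to 92 mm above the base (92 mm tall overall); about 0.24 kg, centre of mass about 40 mm above the base. Origin: on its axis halfway up, 46 mm above the base; z runs from base to cap, x and y are square to the sides. Starts lying on a side in the tray.
- cap1: Loose black screw cap, a disc 48 mm across and 18 mm high, 15 g, lying flat on the turntable at the start; it may be absent. Origin: centre of its underside, z along its axis.
- cap2: Loose black screw cap, a disc 48 mm across and 18 mm high, 15 g, lying flat on the turntable at the start; it may be absent. Origin: centre of its underside, z along its axis.
- film_roll: Bystander: short roll of bundling stretch film standing on end, 90 mm across, on a cardboard core 52 mm across and 125 mm tall; origin at the centre of its foot.
- tape_roll: Bystander: amber roll of packing tape lying flat, 100 mm across, 48 mm high; origin at the centre of its underside.
- box_knife: Bystander: grey box knife lying flat, about 135 mm long along its x axis, 24 mm wide, 14 mm high; origin under its middle.

How it is judged:
By the outcome, as a careful person would: the job done as asked, in the order asked, and still so for the second after the job is handed in, with the robot touching nothing.
Of jar1, jar2, jar3, jar4 only 3 to 4 are there at a start; the rules pass over those that are not, and their reading is None.
Of cap1, cap2 only 1 to 2 are there at a start; the rules pass over those that are not, and their reading is None.
At some moment in a run one of jar1, jar2, jar3, jar4, jar5, cap1, cap2 may be knocked a few centimetres aside while the robot is not near it.
Once in a run the grip may slacken for a moment while it holds something.
It also fails if it takes over 210 s, if anything falls off the work surface, if the arm or the gripper's body presses on something with over 40 N, if the wrist force passes 120 N, or if a joint passes its speed limit or range.

## Working session

There is one attempt and no reset: what is moved stays moved. The work goes in short steps, Python scripts to look and compute and a shell command to move; the robot and the scene stay as the last step left them, time stands still between calls to the robot, and variables do not carry over. Pictures are saved under pics/ and viewed, and the job is handed in when it is done.

```bash
ls; mkdir -p pics; cat > h.py <<'E'
import numpy as np, cv2, json
from bench import read_state, camera
from scipy.spatial.transform import Rotation as R
def snap(name, fn):
    s=read_state() if name=="wrist" else None
    c=camera(name)
    cv2.imwrite("pics/%s.png"%fn, c["img"][:,:,::-1])
    if name=="wrist":
        T=np.eye(4);T[:3,:3]=R.from_quat(s["eef_rot"]).as_matrix();T[:3,3]=s["ee_pos"]
        c["T"]=T@np.array(c["tool_from_camera"])
    else:
        T=np.eye(4);T[:3,:3]=R.from_quat(c["orientation"]).as_matrix();T[:3,3]=c["position"];c["T"]=T
    np.save("pics/%s.npy"%fn, c, allow_pickle=True)
    return c
def load(fn): return np.load("pics/%s.npy"%fn,allow_pickle=True).item()
def ray(c,u,v):
    K=np.array([[c["fx"],0,c["cx"]],[0,c["fy"],c["cy"]],[0,0,1.]])
    p=cv2.undistortPoints(np.array([[[u,v]]],float),K,np.array([c["k1"],0,0,0,0.]))[0,0]
    return np.array([p[0],p[1],1.])
def atz(c,u,v,z):
    d=c["T"][:3,:3]@ray(c,u,v);o=c["T"][:3,3]
    return o+d*(z-o[2])/d[2]
def dep(c,u,v):
    d=c["depth"][int(round(v)),int(round(u))]
    return c["T"][:3,:3]@(ray(c,u,v)*d)+c["T"][:3,3]
E
python3 - <<'E'
from h import *
s=read_state();print(s)
for n in ["scene","top","wrist"]:
    c=snap(n,n+"0");print(n,c["k1"],c["T"].round(3).tolist(),c["fx"])
E
```

```text
pics
{'time': 0.0, 'joint_positions': array([ 1.22239495,  0.33286516, -0.06469802,  1.46098615,  0.02162787,
        1.34987218, -0.08847919]), 'joint_vel': array([ 6.74263113e-05, -1.90103690e-03, -3.44699311e-05, -3.83311891e-04,
        1.34950150e-03, -8.76980227e-04, -3.03282879e-04]), 'joint_torque': array([ 2.56235953e-04, -6.23253107e+01,  2.50328559e-02, -3.89886618e+01,
       -6.12723199e-02,  4.00168332e-02,  1.79928834e-04]), 'ee_pos': array([ 0.19989884, -0.59174988,  0.22173673]), 'eef_rot': array([ 9.86756932e-01,  1.62204323e-01, -1.63009183e-04, -6.98466657e-04]), 'ft_force': array([-0.78583915,  0.47513654, -0.32503224]), 'torque': array([ 0.0277885 , -0.01937396, -0.08850423]), 'width': 0.0868899974052095}
scene 0.026032159935130805 [[-0.109, 0.679, -0.726, 1.536], [0.994, 0.065, -0.088, 0.122], [-0.013, -0.731, -0.682, 1.001], [0.0, 0.0, 0.0, 1.0]] 541.2310301916166
top -0.013582581263968652 [[-0.02, -0.988, 0.156, 0.414], [-1.0, 0.018, -0.015, 0.035], [0.012, -0.156, -0.988, 1.051], [0.0, 0.0, 0.0, 1.0]] 443.18002890392535
wrist -0.08160623839251506 [[0.319, -0.919, -0.231, 0.263], [-0.948, -0.31, -0.077, -0.571], [-0.0, 0.243, -0.97, 0.384], [0.0, 0.0, 0.0, 1.0]] 379.360871005161
```

View pics/scene0.png

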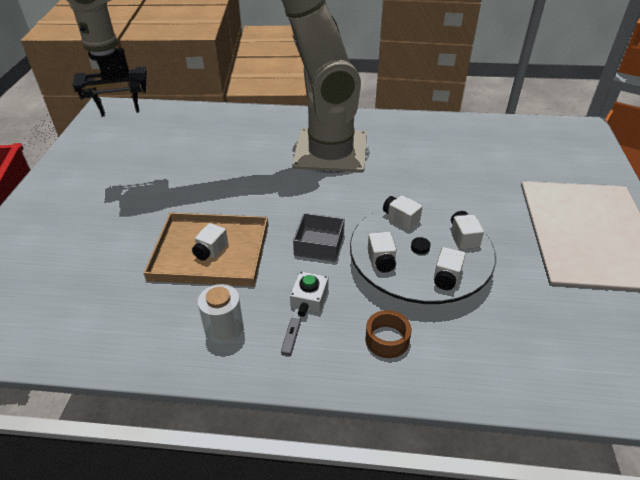

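View pics/top0.png

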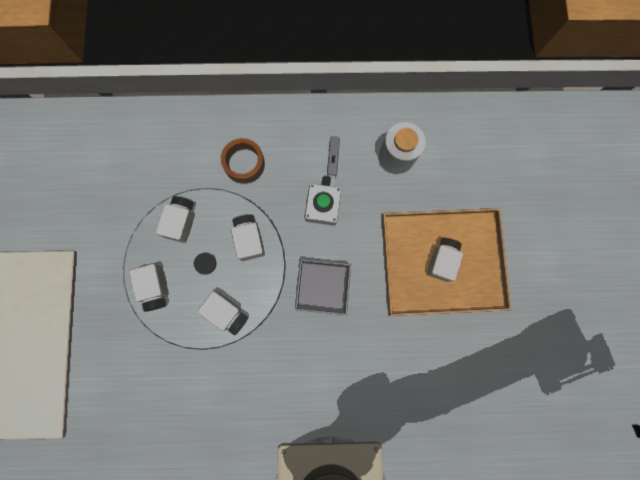

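View pics/wrist0.png

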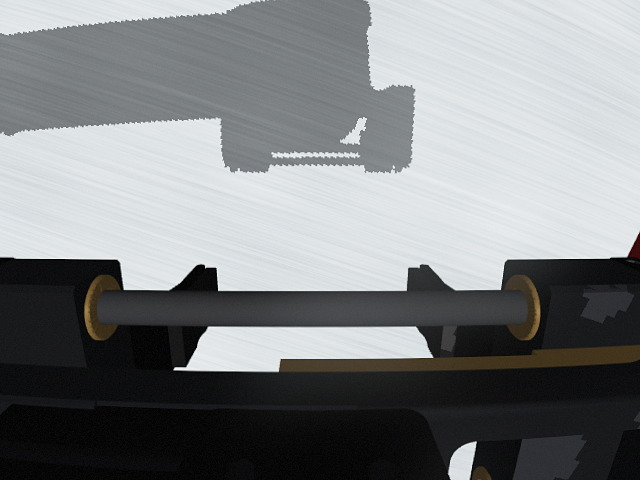

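The top view shows four lying jars (near (174,220), (147,285), (219,311), (246,240)) and one cap (205,263) on the disc, and jar5 in the tray (447,262). Bin is at (323,286), button at (323,201). I'll measure next.

```bash
python3 - <<'E'
from h import *
c=load("top0")
img=c["img"][:,:,::-1]
cr=img[175:360,110:300]; cv2.imwrite("pics/crop1.png",cv2.resize(cr,None,fx=4,fy=4,interpolation=cv2.INTER_CUBIC)[:600*2,:800][:740])
# cloud
v,u=np.mgrid[0:480,0:640]
K=np.array([[c["fx"],0,c["cx"]],[0,c["fy"],c["cy"]],[0,0,1.]])
p=cv2.undistortPoints(np.stack([u.ravel(),v.ravel()],1)[:,None].astype(float),K,np.array([c["k1"],0,0,0,0.]))[:,0]
d=c["depth"].ravel()
P=(np.c_[p,np.ones(len(p))]*d[:,None])@c["T"][:3,:3].T+c["T"][:3,3]
Z=P[:,2].reshape(480,640)
print("table z",np.median(Z[200:220,520:600]),"disc",np.median(Z[255:275,180:190]), "jar tops",Z[225,172],Z[283,145],Z[311,216],Z[242,247],Z[262,447],"cap",Z[263,205],"btn",Z[201,323],"box",Z[215,323],"bin rim",Z[262,325],'trayfloor',Z[230,430])
for n,px in dict(disc_l=(124,268),disc_r=(285,268),disc_t=(205,188),disc_b=(205,349)).items(): print(n,atz(c,*px,0.06).round(3))
for n,px in dict(bin_a=(300,260),bin_b=(349,263),bin_c=(347,312),bin_d=(297,308)).items(): print(n,atz(c,*px,0.055).round(3))
for n,px in dict(t_a=(384,212),t_b=(500,209),t_c=(508,308),t_d=(390,314)).items(): print(n,atz(c,*px,0.03).round(3))
print("btn",atz(c,323,201,Z[201,323]).round(4),"cap",atz(c,205,263,.078).round(3))
# jar tops: white pixels
g=c["img"].astype(int)
m=((g.min(2)>185)).astype(np.uint8)
m&=(Z>0.02).astype(np.uint8)
n,l,st,ce=cv2.connectedComponentsWithStats(m)
for i in range(1,n):
    if st[i,4]>80: print(st[i],ce[i].round(1),np.median(Z[l==i]).round(4))
E
```

```text
table z -0.00017199354507102527 disc 0.06021226294305265 jar tops 0.11601668748631688 0.12054886789555308 0.11884418656859841 0.11621786465904194 0.062216593064453485 cap 0.07766988428047605 btn 0.06668986069504734 box 0.04719107753083729 bin rim 0.05275330056335881 trayfloor 0.005545743430918737
disc_l [0.51  0.451 0.06 ]
disc_r [0.504 0.091 0.06 ]
disc_t [0.691 0.274 0.06 ]
disc_b [0.33  0.267 0.06 ]
bin_a [0.521 0.058 0.055]
bin_b [ 0.513 -0.053  0.055]
bin_c [ 0.404 -0.045  0.055]
bin_d [0.415 0.066 0.055]
t_a [ 0.634 -0.142  0.03 ]
t_b [ 0.637 -0.418  0.03 ]
t_c [ 0.404 -0.417  0.03 ]
t_d [ 0.397 -0.145  0.03 ]
btn [0.6543 0.0031 0.0667] cap [0.516 0.266 0.078]
```

```bash
python3 - <<'E'
from h import *
c=load("top0");img=c["img"][:,:,::-1]
cv2.imwrite("pics/crop2.png",cv2.resize(img[195:330,370:520],None,fx=4,fy=4,interpolation=cv2.INTER_CUBIC))
cv2.imwrite("pics/crop1.png",cv2.resize(img[185:335,115:275],None,fx=4,fy=4,interpolation=cv2.INTER_CUBIC))
E
```

```text
(no output)
```

View pics/crop1.png

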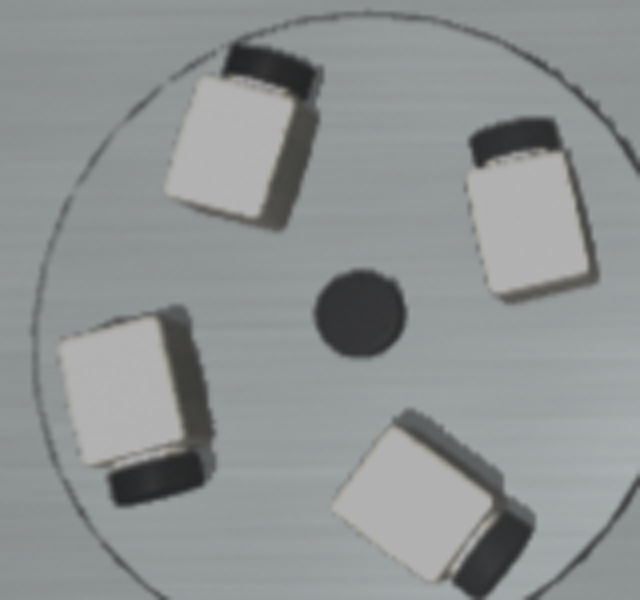

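View pics/crop2.png

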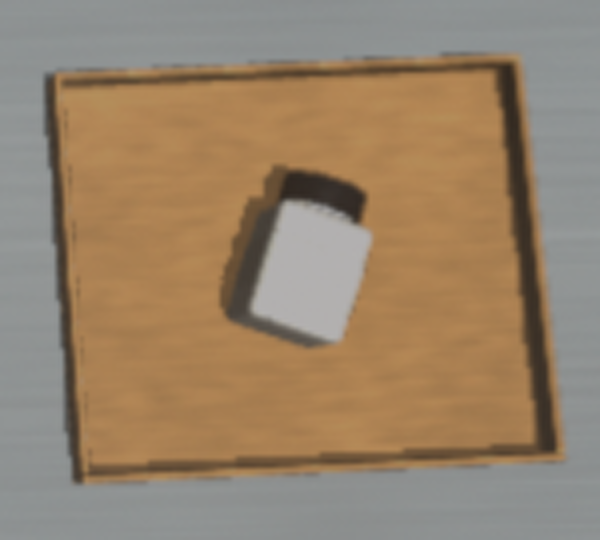

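```bash
cat >> h.py <<'E'
def cloud(c):
    v,u=np.mgrid[0:480,0:640]
    K=np.array([[c["fx"],0,c["cx"]],[0,c["fy"],c["cy"]],[0,0,1.]])
    p=cv2.undistortPoints(np.stack([u.ravel(),v.ravel()],1)[:,None].astype(float),K,np.array([c["k1"],0,0,0,0.]))[:,0]
    d=c["depth"].ravel()
    P=(np.c_[p,np.ones(len(p))]*d[:,None])@c["T"][:3,:3].T+c["T"][:3,3]
    return P.reshape(480,640,3)
def jars(c, ztop=(0.116,0.061)):
    P=cloud(c);g=c["img"].astype(int);out=[]
    sat=g.max(2)-g.min(2)
    for zt in ztop:
        m=((abs(P[...,2]-zt)<0.009)&(g.min(2)>130)&(sat<40)).astype(np.uint8)
        n,l,st,ce=cv2.connectedComponentsWithStats(m)
        for i in range(1,n):
            if not 400<st[i,4]<1600: continue
            # reproject pixel rays onto the plane for clean xy
            ys,xs=np.nonzero(l==i)
            if P[ys,xs,0].mean()<0.25: continue
            xy=np.array([atz(c,x,y,zt)[:2] for x,y in zip(xs,ys)])
            (cx,cy),(w,h),a=cv2.minAreaRect((xy*1000).astype(np.float32))
            ctr=np.array([cx,cy])/1000
            ax=np.array([np.cos(np.radians(a)),np.sin(np.radians(a))])
            if h>w: ax=np.array([-ax[1],ax[0]]); w,h=h,w
            # cap side: dark raised pts
            dk=(g.max(2)<70)&(abs(P[...,2]-(zt-0.012))<0.016)
            Q=P[dk][:,:2]-ctr
            s=[np.sum((abs(Q@ax*sg-0.05)<0.012)&(abs(Q@np.array([-ax[1],ax[0]]))<0.024)) for sg in (1,-1)]
            if s[1]>s[0]: ax=-ax
            out.append((ctr,np.degrees(np.arctan2(ax[1],ax[0])),w,h,s,ce[i],zt))
    return out
E
python3 - <<'E'
from h import *
c=load("top0")
for o in jars(c): print("body ctr",o[0].round(4),"capdir deg %.1f"%o[1],"L %.0f W %.0f"%o[2:4],o[4],o[5].round(),o[6])
E
```

```text
body ctr [ 0.7774 -0.1819] capdir deg 89.1 L 88 W 86 [np.int64(19), np.int64(0)] [405. 141.] 0.116
body ctr [0.6058 0.33  ] capdir deg -15.1 L 72 W 55 [np.int64(0), np.int64(154)] [172. 221.] 0.116
body ctr [0.5617 0.171 ] capdir deg 13.1 L 72 W 55 [np.int64(141), np.int64(0)] [246. 240.] 0.116
body ctr [0.4723 0.3832] capdir deg -166.1 L 73 W 55 [np.int64(0), np.int64(184)] [144. 283.] 0.116
body ctr [0.4111 0.2281] capdir deg -127.1 L 74 W 54 [np.int64(0), np.int64(185)] [218. 311.] 0.116
body ctr [ 0.5104 -0.2752] capdir deg -21.1 L 71 W 54 [np.int64(0), np.int64(125)] [448. 262.] 0.061
```

```bash
cat > plan.py <<'E'
from h import *
from scipy.linalg import fractional_matrix_power
import os,sys
def cur():
    s=read_state();T=np.eye(4);T[:3,:3]=R.from_quat(s["eef_rot"]).as_matrix();T[:3,3]=s["ee_pos"]
    with open("log.txt","a") as f: f.write(json.dumps([list(map(float,s["joint_positions"])),list(map(float,s["ee_pos"])),list(map(float,s["eef_rot"]))])+"\n")
    return T,s
def pose(tcp,heading,tilt,yaz=None):
    """tool z = tilt (deg) from straight down toward azimuth heading; y horizontal, az heading-90 (yaz=-1) or +90 (+1)"""
    h=np.radians(heading);t=np.radians(tilt)
    z=np.array([np.sin(t)*np.cos(h),np.sin(t)*np.sin(h),-np.cos(t)])
    y=np.array([-np.sin(h),np.cos(h),0])*yaz
    T=np.eye(4);T[:3,:3]=np.c_[np.cross(y,z),y,z];T[:3,3]=tcp;return T
def gp(g,heading,tilt,yaz,back=0):
    T=pose([0,0,0],heading,tilt,yaz);T[:3,3]=np.array(g)+T[:3,2]*(0.019-back);return T
def steps(T0,T1,maxn=None):
    M=np.linalg.inv(T0)@T1
    ang=np.degrees(np.linalg.norm(R.from_matrix(M[:3,:3]).as_rotvec()));d=np.linalg.norm(M[:3,3])
    n=max(1,int(np.ceil(max(ang/10.5,d/0.039))))
    if maxn: n=max(n,maxn)
    A=np.real(fractional_matrix_power(M,1.0/n)) if n>1 else M
    rv=R.from_matrix(A[:3,:3]).as_rotvec()
    row=np.r_[A[:3,3]/0.04,np.degrees(rv)/120].round(3)
    print("n=%d row %s  (ang %.1f d %.3f)"%(n,row.tolist(),ang,d))
    return n,row
def show():
    T,s=cur();z=T[:3,2];y=T[:3,1]
    print("t %.1f tcp %s head %.1f tilt %.1f yaz %.1f yz %.3f w %.4f F %s q %s"%(s["time"],T[:3,3].round(4),np.degrees(np.arctan2(z[1],z[0])),np.degrees(np.arccos(-z[2])),np.degrees(np.arctan2(y[1],y[0])),y[2],s["width"],s["ft_force"].round(1),np.round(s["joint_positions"],2).tolist()))
    return T
E
python3 - <<'E'
from plan import *
T=show()
k=np.array([np.cos(np.radians(-21)),np.sin(np.radians(-21)),0])
g=np.array([0.5104,-0.2752,0.036])+0.012*k
print(g)
steps(T,gp(g+[0,0,0.12],159,30,1,0.02))
E
```

```text
t 0.1 tcp [ 0.2    -0.5919  0.222 ] head 110.0 tilt 0.1 yaz -71.3 yz -0.001 w 0.0871 F [-0.2 -0.5 -0.6] q [1.22, 0.33, -0.06, 1.46, 0.02, 1.35, -0.09]
[ 0.52160297 -0.27950042  0.036     ]
n=12 row [0.715, -0.648, -0.013, 0.007, -0.02, 0.027]  (ang 49.4 d 0.453)
```

```bash
python3 -m inch '[[0.715,-0.648,-0.013,0.007,-0.02,0.027],[0.715,-0.648,-0.013,0.007,-0.02,0.027],[0.715,-0.648,-0.013,0.007,-0.02,0.027],[0.715,-0.648,-0.013,0.007,-0.02,0.027],[0.715,-0.648,-0.013,0.007,-0.02,0.027]]' 1 30; python3 -c "from plan import *;show()"
python3 -m inch '[[0.715,-0.648,-0.013,0.007,-0.02,0.027],[0.715,-0.648,-0.013,0.007,-0.02,0.027],[0.715,-0.648,-0.013,0.007,-0.02,0.027],[0.715,-0.648,-0.013,0.007,-0.02,0.027],[0.715,-0.648,-0.013,0.007,-0.02,0.027]]'; python3 -c "from plan import *;show()"
python3 -m inch '[[0.715,-0.648,-0.013,0.007,-0.02,0.027],[0.715,-0.648,-0.013,0.007,-0.02,0.027],[0,0,0,0,0,0]]'; python3 -c "from plan import *;show()"
```

```text
time: 0.78
ee_pos: [0.3123, -0.4346, 0.2158]
eef_rot: [0.994, 0.02, -0.109, -0.019]
ft_force: [0.5, -0.6, 0.2]
width: 0.087
t 0.8 tcp [ 0.3123 -0.4346  0.2158] head 171.3 tilt 12.7 yaz -88.0 yz -0.042 w 0.0870 F [ 0.5 -0.6  0.2] q [0.9, 0.27, -0.14, 1.57, 0.16, 1.49, -0.81]
time: 1.4
ee_pos: [0.4591, -0.3153, 0.18]
eef_rot: [0.968, -0.122, -0.215, -0.037]
ft_force: [0.1, -0.1, 0.6]
width: 0.0872
t 1.4 tcp [ 0.4591 -0.3153  0.18  ] head 162.9 tilt 25.2 yaz -104.6 yz -0.020 w 0.0872 F [ 0.1 -0.1  0.6] q [0.6, 0.55, -0.19, 1.32, 0.15, 1.72, -1.41]
time: 1.78
ee_pos: [0.5237, -0.2776, 0.1533]
eef_rot: [0.949, -0.175, -0.257, -0.046]
ft_force: [-0.7, -0.3, 0.3]
width: 0.0869
t 1.8 tcp [ 0.5237 -0.2776  0.1533] head 159.5 tilt 30.2 yaz -110.9 yz 0.003 w 0.0869 F [-0.7 -0.3  0.3] q [0.5, 0.73, -0.18, 1.12, 0.11, 1.82, -1.6]
```

```bash
cat > kin.py <<'E'
from h import *
import itertools
from scipy.optimize import least_squares
def fk(q,p,s):
    d1,a1,L1,a2,L2,a3,L3,a4,yaw0,yaw7=p
    T=np.eye(4)
    def rot(ax,a):
        nonlocal T; M=np.eye(4);M[:3,:3]=R.from_euler(ax,a).as_matrix();T=T@M
    def tr(x,z):
        nonlocal T; M=np.eye(4);M[0,3]=x;M[2,3]=z;T=T@M
    rot('z',yaw0+s[0]*q[0]);tr(a1,d1);rot('y',q[1]);rot('z',s[1]*q[2]);tr(a2,L1);rot('y',q[3]);rot('z',s[2]*q[4]);tr(a3,L2);rot('y',q[5]);tr(a4,L3);rot('z',yaw7+s[3]*q[6])
    return T
def load_log():
    D=[json.loads(l) for l in open("log.txt")]
    return D
def fit():
    D=load_log();best=None
    for s in itertools.product([1,-1],repeat=4):
      for y7 in (0,1.57,3.14,-1.57):
        def res(p):
            o=[]
            for q,x,r in D:
                T=fk(q,p,s);o+=list((T[:3,3]-x)*5);o+=list((R.from_matrix(T[:3,:3]).inv()*R.from_quat(r)).as_rotvec())
            return np.r_[o,0.005*(np.array(p)-[.3,0,.4,0,.4,0,.3,0,0,y7])]
        f=least_squares(res,[.3,0,.4,0,.4,0,.3,0,0,y7])
        if best is None or f.cost<best[0]: best=(f.cost,f.x,s)
    return best
if __name__=="__main__":
    b=fit();print(b[0],b[1].round(4).tolist(),b[2])
    np.save("kin.npy",np.r_[b[1],b[2]])
    p,s=b[1],b[2]
    for q,x,r in load_log(): T=fk(q,p,s);print((T[:3,3]-x).round(4),np.degrees((R.from_matrix(T[:3,:3]).inv()*R.from_quat(r)).magnitude()).round(2))
E
python3 kin.py
python3 -c "
from h import *
snap('wrist','w1')"
```

```text
0.0010813325704164285 [0.2849, 0.064, 0.4313, -0.0041, 0.4278, 0.045, 0.3339, -0.0166, -0.0626, 1.5122] (-1, -1, -1, -1)
[ 0.0025  0.0012 -0.0001] 0.23
[ 0.0005 -0.     -0.    ] 0.8
[-0.0006 -0.001   0.0002] 1.53
[-0.0001 -0.     -0.0001] 1.82
```

View pics/w1.png

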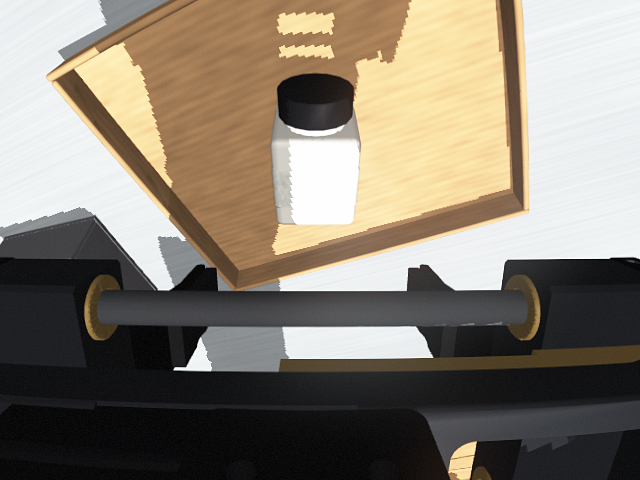

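```bash
python3 - <<'E'
from plan import *
T=show()
k=np.array([np.cos(np.radians(-21)),np.sin(np.radians(-21)),0])
g=np.array([0.5104,-0.2752,0.036])+0.012*k
steps(T,gp(g,159,30,1),5)
E
```

```text
t 1.8 tcp [ 0.5227 -0.2794  0.1548] head 159.5 tilt 30.1 yaz -110.9 yz 0.005 w 0.0871 F [-0.3 -0.6 -0.2] q [0.5, 0.73, -0.18, 1.12, 0.11, 1.82, -1.6]
n=5 row [0.293, 0.001, 0.612, 0.0, 0.0, -0.0]  (ang 0.3 d 0.136)
```

```bash
python3 -m inch '[[0.293,0,0.612,0,0,0],[0.293,0,0.612,0,0,0],[0.293,0,0.612,0,0,0],[0.293,0,0.612,0,0,0],[0.293,0,0.612,0,0,0]]'; python3 -m inch '[[0,0,0,0,0,0],[0,0,0,0,0,0],[0,0,0,0,0,0],[0,0,0,0,0,0],[0,0,0,0,0,0]]' -1 35; python3 -c "from plan import *;show()"
```

```text
time: 2.45
ee_pos: [0.5119, -0.2788, 0.0216]
eef_rot: [0.95, -0.178, -0.253, -0.044]
ft_force: [-0.1, 0.1, -0.1]
width: 0.0868
time: 3.08
ee_pos: [0.5131, -0.2775, 0.0225]
eef_rot: [0.95, -0.177, -0.254, -0.045]
ft_force: [1.3, 0.2, 6.3]
width: 0.0558
t 3.1 tcp [ 0.5131 -0.2775  0.0225] head 159.5 tilt 29.8 yaz -111.1 yz 0.005 w 0.0558 F [1.3 0.2 6.3] q [0.51, 0.82, -0.17, 1.25, 0.13, 1.6, -1.61]
```

```bash
python3 - <<'E'
from plan import *
T=show()
T1=T.copy();T1[2,3]+=0.12
steps(T,T1)
n,r=steps(T1,gp((0.574,-0.365,0.13),0,60,-1))
A=np.eye(4);A[:3,3]=r[:3]*.04;A[:3,:3]=R.from_rotvec(np.radians(r[3:]*120)).as_matrix()
for i in range(n):
    T1=T1@A;print((T1[:3,3]-.019*T1[:3,2]).round(3))
E
```

```text
t 3.1 tcp [ 0.5131 -0.2775  0.0225] head 159.5 tilt 29.8 yaz -111.1 yz 0.005 w 0.0558 F [1.3 0.2 6.3] q [0.51, 0.82, -0.17, 1.25, 0.13, 1.6, -1.61]
n=4 row [-0.373, 0.004, -0.651, 0.0, -0.0, 0.0]  (ang 0.0 d 0.120)
n=9 row [0.275, 0.199, 0.107, 0.006, 0.082, -0.021]  (ang 91.8 d 0.119)
[ 0.523 -0.29   0.151]
[ 0.526 -0.3    0.144]
[ 0.53  -0.309  0.138]
[ 0.536 -0.319  0.133]
[ 0.542 -0.329  0.129]
[ 0.55  -0.338  0.127]
[ 0.558 -0.347  0.126]
[ 0.566 -0.356  0.127]
[ 0.574 -0.365  0.13 ]
```

```bash
S='python3 -c "from plan import *;show()"'; python3 -m inch '[[-0.373,0,-0.65,0,0,0],[-0.373,0,-0.65,0,0,0],[-0.373,0,-0.65,0,0,0],[-0.373,0,-0.65,0,0,0]]' >/dev/null; eval $S; python3 -m inch '[[0.275,0.199,0.107,0.006,0.082,-0.021],[0.275,0.199,0.107,0.006,0.082,-0.021],[0.275,0.199,0.107,0.006,0.082,-0.021]]'>/dev/null; eval $S; python3 -m inch '[[0.275,0.199,0.107,0.006,0.082,-0.021],[0.275,0.199,0.107,0.006,0.082,-0.021],[0.275,0.199,0.107,0.006,0.082,-0.021]]'>/dev/null; eval $S; python3 -m inch '[[0.275,0.199,0.107,0.006,0.082,-0.021],[0.275,0.199,0.107,0.006,0.082,-0.021],[0.275,0.199,0.107,0.006,0.082,-0.021],[0,0,0,0,0,0]]'>/dev/null; eval $S; python3 kin.py
```

```text
t 3.6 tcp [ 0.5127 -0.2769  0.1421] head 159.5 tilt 29.9 yaz -111.1 yz 0.006 w 0.0556 F [ 0.3 -0.5 -1.3] q [0.51, 0.71, -0.18, 1.18, 0.11, 1.79, -1.6]
t 4.0 tcp [ 0.5305 -0.308   0.118 ] head 72.4 tilt 3.6 yaz -104.3 yz -0.064 w 0.0555 F [-1.4  0.2 -3. ] q [0.69, 0.41, -0.25, 1.6, 0.04, 1.16, -1.38]
t 4.3 tcp [ 0.5588 -0.3378  0.1096] head -0.3 tilt 30.4 yaz -96.6 yz -0.064 w 0.0558 F [ 2.2  2.2 -2. ] q [1.0, 0.27, -0.41, 1.93, -0.37, 0.56, -0.8]
t 4.8 tcp [ 0.5811 -0.3446  0.103 ] head 2.6 tilt 47.9 yaz -90.8 yz -0.064 w 0.0555 F [-0.1 -1.  -2.7] q [1.46, 0.42, -0.81, 2.02, -0.95, 0.35, 0.02]
0.009891995750570922 [0.2701, -0.0087, 0.4398, -0.0285, 0.5163, 0.019, 0.3416, -0.0165, -0.0768, 1.5028] (-1, -1, -1, -1)
[-0.002   0.0007 -0.0007] 0.5
[ 0.002   0.0061 -0.0063] 1.05
[ 0.0018  0.0037 -0.002 ] 1.87
[ 0.0032 -0.0003  0.002 ] 2.22
[ 0.0031 -0.0003  0.002 ] 2.21
[-0.0002  0.0026  0.001 ] 2.19
[-0.0002  0.0026  0.001 ] 2.19
[0.0026 0.001  0.0008] 2.2
[-0.0009  0.002  -0.0008] 0.57
[-0.0025  0.0005 -0.0016] 2.23
[ 0.0029 -0.0055  0.0045] 3.4
```

```bash
cat > kin2.py <<'E'
from h import *
import itertools
from scipy.optimize import least_squares
AX='zyzyzyz'
def fk(q,p):
    t=p[:24].reshape(8,3);off=p[24:31];T=np.eye(4);T[:3,3]=t[0]
    for i in range(7):
        M=np.eye(4);M[:3,:3]=R.from_euler(AX[i],SG[i]*q[i]+off[i]).as_matrix();M[:3,3]=M[:3,:3]@t[i+1];T=T@M
    return T
SG=[-1,1,-1,1,-1,1,-1]
p0=np.zeros(31);p0[2]=.28;p0[8]=.2;p0[11]=.23;p0[14]=.2;p0[17]=.25;p0[20]=.17;p0[23]=.17;p0[30]=1.57
def fit(verbose=True):
    D=[json.loads(l) for l in open("log.txt")]
    def res(p):
        o=[]
        for q,x,r in D:
            T=fk(q,p);o+=list((T[:3,3]-x)*5);o+=list((R.from_matrix(T[:3,:3]).inv()*R.from_quat(r)).as_rotvec())
        return np.r_[o,0.003*(p-p0)]
    f=least_squares(res,p0);p=f.x
    if verbose:
        print(f.cost,"t",p[:24].reshape(8,3).round(3).tolist(),"off",np.degrees(p[24:]).round(1))
        for q,x,r in D: T=fk(q,p);print((T[:3,3]-x).round(4),np.degrees((R.from_matrix(T[:3,:3]).inv()*R.from_quat(r)).magnitude()).round(2))
    np.save("kin2.npy",p);return p
if __name__=="__main__": fit()
E
python3 kin2.py
python3 -c "
from h import *
c=snap('scene','s2');import cv2
cv2.imwrite('pics/s2c.png',cv2.resize(c['img'][120:340,100:420,::-1],None,fx=2.4,fy=2.4))"
```

```text
8.079551940165192e-09 t [[-0.0, -0.0, 0.269], [-0.0, -0.011, -0.011], [0.0, -0.011, 0.209], [-0.0, -0.012, 0.239], [-0.0, -0.012, 0.22], [0.0, -0.0, 0.27], [-0.0, -0.0, 0.176], [0.0, -0.0, 0.176]] off [ 0. -0. -0. -0.  0.  0. 90.]
[-0. -0. -0.] 0.0
[0. 0. 0.] 0.0
[ 0.  0. -0.] 0.0
[-0.  0. -0.] 0.0
[-0.  0. -0.] 0.0
[-0. -0.  0.] 0.0
[-0. -0.  0.] 0.0
[ 0. -0. -0.] 0.0
[ 0. -0.  0.] 0.0
[ 0.  0. -0.] 0.0
[-0. -0.  0.] 0.0
```

View pics/s2c.png

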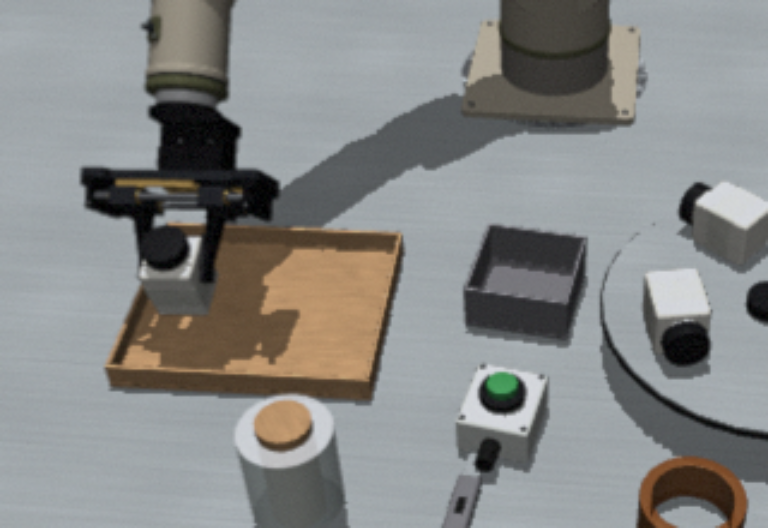

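```bash
cat > ik.py <<'E'
from plan import *
import kin2
P=np.load("kin2.npy")
LO=np.array([-2.6,-.5,-1.47,.16,-1.27,.06,-2.6])+.02;HI=np.array([2.6,2.12,1.34,2.42,4.41,2.06,2.6])-.02
def err(q,T):
    F=kin2.fk(q,P);return np.r_[(F[:3,3]-T[:3,3])*5,(R.from_matrix(F[:3,:3]).inv()*R.from_matrix(T[:3,:3])).as_rotvec()]
def ikl(T,q0,w=1e-3):
    f=least_squares(lambda q:np.r_[err(q,T),w*(q-q0)],np.clip(q0,LO+1e-3,HI-1e-3),bounds=(LO,HI),max_nfev=60)
    return f.x,np.linalg.norm(err(f.x,T))
from scipy.optimize import least_squares
def ikall(T,n=12,seed=0):
    rng=np.random.default_rng(seed);S=[]
    for i in range(n):
        q,e=ikl(T,rng.uniform(LO,HI),1e-4)
        if e<3e-3: S.append(q)
    return S
E
python3 - <<'E'
from ik import *
T,s=cur();q=s["joint_positions"]
for tilt in (45,60):
  for xy in ((0.574,-.365),(0.465,-.2)):
    for h in range(-180,180,30):
      for yz in (1,-1):
        S=ikall(gp((*xy,0.054),h,tilt,yz),6)
        if S:
            b=min(S,key=lambda a:np.abs(a-q).max());print(tilt,xy,h,yz,len(S),b.round(2).tolist())
E
```

```text
45 (0.574, -0.365) -180 1 4 [0.17, 1.25, 0.6, 0.69, -0.17, 1.98, -0.98]
45 (0.574, -0.365) -180 -1 3 [0.36, 1.19, 0.03, 0.67, 0.27, 2.02, 1.98]
45 (0.574, -0.365) -150 1 4 [0.11, 1.0, 0.27, 1.05, 0.34, 1.66, -0.79]
45 (0.574, -0.365) -150 -1 2 [0.04, 1.03, 0.42, 1.06, 0.22, 1.63, 2.41]
45 (0.574, -0.365) -120 1 3 [0.03, 0.78, 0.2, 1.44, 0.62, 1.29, -0.62]
45 (0.574, -0.365) -120 -1 2 [0.1, 0.78, 0.09, 1.43, 0.69, 1.32, 2.48]
45 (0.574, -0.365) -90 1 3 [-0.04, 0.58, 0.23, 1.8, 0.91, 0.88, -0.49]
45 (0.574, -0.365) -90 -1 6 [0.46, 0.6, -0.39, 1.77, 1.2, 1.11, 2.52]
45 (0.574, -0.365) -60 1 3 [-0.23, 0.45, 0.54, 2.09, 1.3, 0.35, -0.46]
45 (0.574, -0.365) -60 -1 5 [-0.67, 0.75, 1.1, 2.11, -0.48, 0.11, -2.04]
45 (0.574, -0.365) -30 1 3 [1.64, 0.95, -1.38, 2.11, 1.96, 0.74, 0.2]
45 (0.574, -0.365) -30 -1 1 [0.04, 0.37, 0.5, 2.18, 3.74, 0.2, 0.85]
45 (0.574, -0.365) 0 1 2 [1.83, 1.16, -1.45, 1.98, 1.33, 0.53, 1.43]
45 (0.574, -0.365) 0 -1 5 [1.15, 0.47, -0.47, 2.01, -1.23, 0.34, 0.32]
45 (0.574, -0.365) 30 1 3 [0.52, 0.64, 0.4, 1.75, -1.25, 1.09, -2.54]
45 (0.574, -0.365) 30 -1 4 [0.95, 0.6
[... 3819 characters left out ...]
41, 2.1]
60 (0.465, -0.2) 30 1 3 [1.44, 0.52, -0.57, 2.23, -1.25, 0.82, -2.18]
60 (0.465, -0.2) 30 -1 3 [1.47, 0.53, -0.6, 2.22, -1.23, 0.81, 0.95]
60 (0.465, -0.2) 60 1 3 [0.68, 0.65, 0.23, 1.9, -1.09, 1.42, -2.1]
60 (0.465, -0.2) 60 -1 3 [1.01, 0.64, -0.17, 1.88, -0.92, 1.27, 0.92]
60 (0.465, -0.2) 90 1 4 [0.52, 0.84, 0.31, 1.56, -0.85, 1.73, -2.0]
60 (0.465, -0.2) 90 -1 2 [0.76, 0.81, -0.03, 1.54, -0.68, 1.62, 1.01]
60 (0.465, -0.2) 120 1 4 [0.32, 1.0, 0.42, 1.29, -0.65, 1.97, -1.76]
60 (0.465, -0.2) 120 -1 2 [0.56, 0.95, 0.02, 1.27, -0.44, 1.89, 1.19]
60 (0.465, -0.2) 150 1 5 [0.33, 1.03, 0.1, 1.14, -0.18, 2.03, -1.64]
60 (0.465, -0.2) 150 -1 3 [0.43, 1.03, -0.06, 1.13, -0.1, 2.03, 1.42]
```

```bash
cat >> ik.py <<'E'
LIM=np.array([2.22,2.22,2.79,2.79,3.14,3.14,3.14])*.7/8
def sim(T,q,Ts,mins=None):
    for j,T1 in enumerate(Ts):
        n,row=steps(T,T1,mins[j] if mins else None)
        A=np.eye(4);A[:3,3]=row[:3]*.04;A[:3,:3]=R.from_rotvec(np.radians(row[3:]*120)).as_matrix()
        mx=0
        for i in range(n):
            T=T@A;q1,e=ikl(T,q,3e-3);mx=max(mx,(np.abs(q1-q)/LIM).max());q=q1
        print("   end q",q.round(2).tolist(),"err %.4f maxspeed %.2f"%(e,mx),"tcp",T[:3,3].round(3))
    return T,q
E
python3 - <<'E'
from ik import *
T=show();q=cur()[1]["joint_positions"]
for h in (60,75,90):
    print(h);sim(T,q,[gp((0.50,-.34,.15),h/2,45,-1),gp((0.47,-.36,.13),h,50,-1),gp((0.462,-.366,.10),h,60,-1),gp((0.462,-.366,.054),h,60,-1)])
E
```

```text
t 4.9 tcp [ 0.5823 -0.3436  0.104 ] head 2.7 tilt 47.8 yaz -90.7 yz -0.064 w 0.0558 F [ 0.4  0.3 -2. ] q [1.46, 0.42, -0.8, 2.02, -0.95, 0.36, 0.01]
60
n=3 row [-0.197, -0.195, -0.598, 0.055, -0.01, -0.066]  (ang 31.1 d 0.079)
   end q [1.52, 0.45, -0.73, 1.84, -0.63, 0.91, 0.21] err 0.0000 maxspeed 0.71 tcp [ 0.512 -0.333  0.137]
n=3 row [-0.319, -0.094, -0.109, 0.061, 0.013, -0.056]  (ang 30.4 d 0.042)
   end q [1.45, 0.75, -0.69, 1.5, -0.38, 1.35, 0.46] err 0.0000 maxspeed 0.54 tcp [ 0.477 -0.347  0.118]
n=1 row [-0.638, -0.097, 0.299, 0.001, 0.084, -0.001]  (ang 10.1 d 0.028)
   end q [1.5, 0.9, -0.69, 1.46, -0.43, 1.4, 0.55] err 0.0000 maxspeed 0.78 tcp [ 0.47  -0.352  0.091]
n=2 row [-0.498, -0.0, 0.288, -0.0, 0.0, 0.0]  (ang 0.0 d 0.046)
   end q [1.48, 0.97, -0.67, 1.45, -0.4, 1.36, 0.58] err 0.0000 maxspeed 0.17 tcp [ 0.47  -0.352  0.045]
75
n=4 row [-0.146, -0.187, -0.444, 0.052, -0.008, -0.06]  (ang 38.5 d 0.080)
   end q [1.49, 0.51, -0.71, 1.76, -0.56, 1.0, 0.25] err 0.0000 maxspeed 0.63 tcp [ 0.511 -0.332  0.137]
n=4 row [-0.234, -0.126, -0.078, 0.058, 0.01, -0.053]  (a
[... 481 characters left out ...]
-0.115, -0.182, -0.352, 0.051, -0.007, -0.057]  (ang 46.0 d 0.081)
   end q [1.46, 0.57, -0.7, 1.67, -0.48, 1.11, 0.29] err 0.0000 maxspeed 0.60 tcp [ 0.509 -0.331  0.137]
n=5 row [-0.178, -0.145, -0.052, 0.055, 0.008, -0.051]  (ang 45.2 d 0.046)
   end q [1.24, 0.94, -0.68, 1.16, -0.14, 1.74, 0.65] err 0.0000 maxspeed 0.47 tcp [ 0.47  -0.345  0.118]
n=1 row [-0.588, -0.201, 0.364, 0.001, 0.085, 0.002]  (ang 10.2 d 0.029)
   end q [1.24, 1.08, -0.67, 1.07, -0.19, 1.84, 0.67] err 0.0000 maxspeed 0.76 tcp [ 0.462 -0.35   0.091]
n=2 row [-0.498, 0.0, 0.288, -0.0, 0.0, -0.0]  (ang 0.1 d 0.046)
   end q [1.24, 1.14, -0.66, 1.07, -0.16, 1.8, 0.7] err 0.0000 maxspeed 0.15 tcp [ 0.462 -0.35   0.044]
```

```bash
S='python3 -c "from plan import *;show()"'; python3 -m inch '[[-0.115,-0.182,-0.352,0.051,-0.007,-0.057],[-0.115,-0.182,-0.352,0.051,-0.007,-0.057],[-0.115,-0.182,-0.352,0.051,-0.007,-0.057],[-0.115,-0.182,-0.352,0.051,-0.007,-0.057],[-0.115,-0.182,-0.352,0.051,-0.007,-0.057]]' >/dev/null; eval $S
python3 -m inch '[[-0.178,-0.145,-0.052,0.055,0.008,-0.051],[-0.178,-0.145,-0.052,0.055,0.008,-0.051],[-0.178,-0.145,-0.052,0.055,0.008,-0.051],[-0.178,-0.145,-0.052,0.055,0.008,-0.051],[-0.178,-0.145,-0.052,0.055,0.008,-0.051]]'>/dev/null; eval $S;  python3 - <<'E'
from ik import *
T=show();q=cur()[1]["joint_positions"]
sim(T,q,[gp((0.462,-.366,.10),90,60,-1),gp((0.462,-.366,.053),90,60,-1)],[3,3])
E
```

```text
t 5.5 tcp [ 0.5097 -0.3298  0.1372] head 45.5 tilt 44.3 yaz -44.4 yz 0.002 w 0.0559 F [ 0.4  0.9 -2.2] q [1.45, 0.56, -0.7, 1.67, -0.48, 1.11, 0.28]
t 6.1 tcp [ 0.471  -0.3457  0.118 ] head 90.8 tilt 49.1 yaz 0.5 yz -0.006 w 0.0557 F [ 0.9 -0.1 -1.4] q [1.23, 0.94, -0.69, 1.16, -0.12, 1.75, 0.64]
t 6.1 tcp [ 0.471  -0.3457  0.118 ] head 90.8 tilt 49.1 yaz 0.5 yz -0.006 w 0.0557 F [ 0.9 -0.1 -1.4] q [1.23, 0.94, -0.69, 1.16, -0.12, 1.75, 0.64]
n=3 row [-0.202, -0.075, 0.114, -0.002, 0.03, 0.0]  (ang 10.9 d 0.029)
   end q [1.25, 1.09, -0.68, 1.07, -0.18, 1.84, 0.66] err 0.0000 maxspeed 0.25 tcp [ 0.462 -0.35   0.091]
n=3 row [-0.339, -0.0, 0.196, 0.0, 0.0, 0.0]  (ang 0.1 d 0.047)
   end q [1.24, 1.14, -0.66, 1.07, -0.15, 1.8, 0.7] err 0.0000 maxspeed 0.10 tcp [ 0.462 -0.35   0.044]
```

```bash
S='python3 -c "from plan import *;show()"'; python3 -m inch '[[-0.2,-0.075,0.115,-0.002,0.03,0],[-0.2,-0.075,0.115,-0.002,0.03,0],[-0.2,-0.075,0.115,-0.002,0.03,0],[0,0,0,0,0,0]]' >/dev/null; eval $S
python3 -m inch '[[-0.34,0,0.196,0,0,0],[-0.34,0,0.196,0,0,0],[0,0,0,0,0,0]]'>/dev/null; eval $S; python3 -c "
from h import *
c=snap('scene','s3');import cv2
cv2.imwrite('pics/s3c.png',cv2.resize(c['img'][120:320,60:360,::-1],None,fx=2.6,fy=2.6))"
```

```text
t 6.6 tcp [ 0.462  -0.3481  0.0887] head 89.7 tilt 60.1 yaz -0.2 yz 0.001 w 0.0556 F [-0.1 -0.2 -2. ] q [1.25, 1.09, -0.68, 1.08, -0.18, 1.83, 0.66]
t 7.0 tcp [ 0.4624 -0.3476  0.0582] head 89.4 tilt 60.4 yaz -0.3 yz 0.010 w 0.0558 F [ 1.  -0.4 -3.1] q [1.25, 1.13, -0.67, 1.08, -0.17, 1.8, 0.69]
```

View pics/s3c.png

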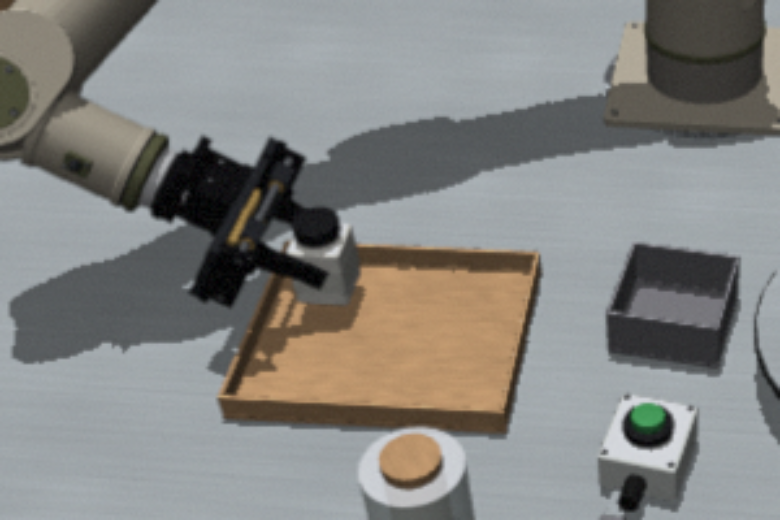

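```bash
S='python3 -c "from plan import *;show()"'; python3 -m inch '[[-0.217,0,0.125,0,0,0],[0,0,0,0,0,0]]'|grep -E "force|ee_pos"; python3 -m inch '[[-0.065,0,0.0375,0,0,0],[0,0,0,0,0,0]]'|grep -E "force|ee_pos";python3 -m inch '[[-0.043,0,0.025,0,0,0],[0,0,0,0,0,0]]'|grep -E "force|ee_pos"; eval $S
```

```text
ee_pos: [0.4627, -0.348, 0.0489]
ft_force: [-0.4, 0.4, -2.3]
ee_pos: [0.463, -0.3481, 0.0465]
ft_force: [0.1, -0.4, -1.8]
ee_pos: [0.4632, -0.3482, 0.045]
ft_force: [-0.1, -1.0, 0.9]
t 7.8 tcp [ 0.4632 -0.3482  0.045 ] head 89.3 tilt 60.3 yaz -0.3 yz 0.013 w 0.0560 F [-0.1 -1.   0.9] q [1.25, 1.14, -0.67, 1.08, -0.16, 1.79, 0.71]
```

```bash
S='python3 -c "from plan import *;show()"'; python3 -m inch '[[-0.02,0,0.012,0,0,0],[0,0,0,0,0,0]]'|grep -E "force|ee_pos"; python3 -m inch '[[0,0,0,0,0,0],[0,0,0,0,0,0],[0,0,0,0,0,0]]' 0.8|grep -E "force|ee_pos|width";python3 -m inch '[[0,0,-0.5,0,0,0],[0,0,-0.8,0,0,0],[-0.5,0,-0.8,0,0,0],[-0.8,0,-0.5,0,0,0],[-0.8,0,0,0,0,0]]' 1|grep -E "force|ee_pos"; eval $S;  python3 -c "
from h import *
c=snap('scene','s4');import cv2
cv2.imwrite('pics/s4c.png',cv2.resize(c['img'][120:320,60:360,::-1],None,fx=2.6,fy=2.6))"
```

```text
ee_pos: [0.4632, -0.3482, 0.045]
ft_force: [-1.4, -1.4, 6.6]
ee_pos: [0.463, -0.348, 0.0435]
ft_force: [0.1, -0.4, -0.4]
width: 0.0754
ee_pos: [0.4599, -0.4716, 0.0193]
ft_force: [0.5, 0.1, -0.2]
t 9.1 tcp [ 0.4599 -0.4716  0.0193] head 88.4 tilt 59.7 yaz -0.9 yz 0.019 w 0.0867 F [ 0.5  0.1 -0.2] q [1.14, 1.37, -0.53, 0.57, -0.17, 2.06, 0.77]
```

View pics/s4c.png

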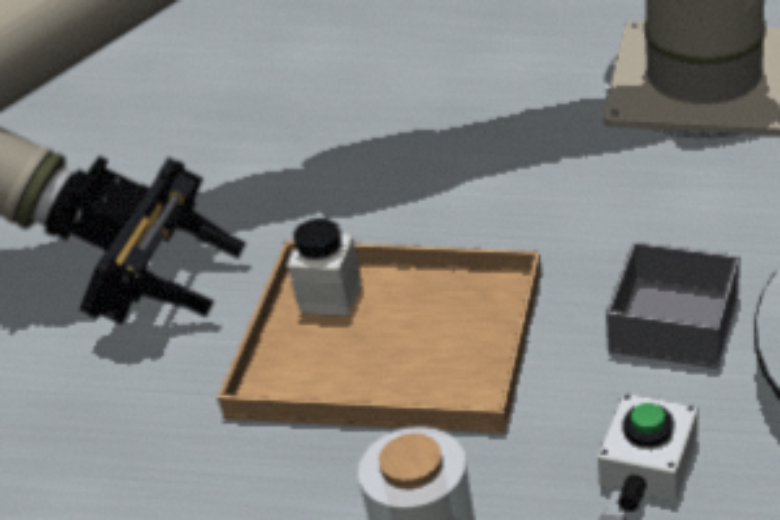

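```bash
python3 - <<'E'
from ik import *
J=dict(A=(.606,.330,-15),B=(.562,.171,13),C=(.472,.383,-166),D=(.411,.228,-127))
def k(t): return np.array([np.cos(np.radians(t)),np.sin(np.radians(t)),0])
for n,(x,y,t) in J.items():
  for tilt in (20,30,40):
    for yz in (1,-1):
        T1=gp(np.array([x,y,.091])+.015*k(t),t+180,tilt,yz)
        S=ikall(T1,10)
        if S:
            mid=(LO+HI)/2;b=max(S,key=lambda a:np.min(np.minimum(a-LO,HI-a)));print(n,tilt,yz,len(S),b.round(2).tolist(),"marg %.2f"%np.min(np.minimum(b-LO,HI-b)))
for xy in ((.577,-.36),(.462,-.275),(.577,-.275),(.52,-.19)):
  for tilt in (50,60,70):
    for yz in (1,-1):
        S=ikall(gp((*xy,.06),-90,tilt,yz),10)
        if S:
            b=max(S,key=lambda a:np.min(np.minimum(a-LO,HI-a)));print(xy,tilt,yz,len(S),b.round(2).tolist(),"marg %.2f"%np.min(np.minimum(b-LO,HI-b)))
E
```

```text
A 20 1 7 [-0.74, 0.87, 0.55, 1.12, -0.59, 1.57, -2.03] marg 0.47
A 20 -1 4 [-0.35, 0.82, -0.17, 1.09, -0.11, 1.5, 0.85] marg 0.54
A 30 1 7 [-0.42, 0.94, 0.05, 0.94, -0.35, 1.7, -2.19] marg 0.34
A 30 -1 4 [-0.33, 0.94, -0.15, 0.93, -0.21, 1.68, 0.88] marg 0.36
A 40 1 7 [-0.26, 1.09, -0.28, 0.74, -0.2, 1.87, -2.3] marg 0.17
A 40 -1 4 [-0.35, 1.08, -0.05, 0.75, -0.38, 1.88, 0.91] marg 0.16
B 20 1 7 [-0.41, 0.65, 0.09, 1.37, -0.09, 1.47, -1.64] marg 0.57
B 20 -1 3 [-0.5, 0.66, 0.23, 1.37, -0.16, 1.47, 1.55] marg 0.57
B 30 1 7 [-0.45, 0.79, 0.19, 1.2, -0.16, 1.68, -1.6] marg 0.36
B 30 -1 3 [-0.3, 0.79, -0.07, 1.19, -0.02, 1.68, 1.44] marg 0.36
B 40 1 7 [-0.38, 0.93, 0.09, 1.02, -0.13, 1.89, -1.64] marg 0.15
B 40 -1 3 [-0.4, 0.93, 0.14, 1.03, -0.15, 1.89, 1.52] marg 0.15
C 20 1 2 [-1.02, 0.22, 0.15, 2.0, 0.28, 0.66, 0.74] marg 0.40
C 20 -1 6 [-1.5, 0.26, 0.68, 2.02, 0.06, 0.63, -2.22] marg 0.36
C 30 1 2 [-1.17, 0.17, 0.23, 2.12, 0.61, 0.52, 0.38] marg 0.28
C 30 -1 6 [-1.78, 0.24, 0.91, 2.15, 0.31, 0.45, -2.51] marg 0.07
C 40 1 2 [-1.34, 0.16, 0.33, 2.24, 1.11, 0.47, -0.16] marg 0.16
C 40 -
[... 1388 characters left out ...]
9] marg 0.59
(0.577, -0.275) 60 -1 1 [-0.12, 0.66, 0.03, 1.82, 1.15, 1.21, 2.28] marg 0.30
(0.577, -0.275) 70 1 6 [-0.0, 0.77, -0.17, 1.8, 1.34, 1.44, -1.0] marg 0.60
(0.577, -0.275) 70 -1 1 [-0.29, 0.77, 0.17, 1.81, 1.17, 1.27, 2.18] marg 0.40
(0.52, -0.19) 50 1 6 [0.23, 0.55, -0.51, 1.94, 1.15, 1.35, -0.92] marg 0.46
(0.52, -0.19) 50 -1 1 [-0.31, 0.49, 0.11, 1.97, 0.91, 1.13, 2.33] marg 0.25
(0.52, -0.19) 60 1 6 [0.1, 0.64, -0.43, 1.93, 1.22, 1.47, -1.03] marg 0.47
(0.52, -0.19) 60 -1 1 [-0.35, 0.59, 0.09, 1.95, 1.02, 1.25, 2.19] marg 0.39
(0.52, -0.19) 70 1 6 [-0.07, 0.73, -0.29, 1.91, 1.25, 1.56, -1.12] marg 0.48
(0.52, -0.19) 70 -1 1 [-0.53, 0.72, 0.25, 1.93, 1.01, 1.29, 2.12] marg 0.46
```

```bash
cat > t.py <<'E'
from ik import *
def k(t): return np.array([np.cos(np.radians(t)),np.sin(np.radians(t)),0])
def G(x,y,z,t,s=.015): return np.array([x,y,z])+s*k(t)
E
python3 - <<'E'
from t import *
T=show();q=cur()[1]["joint_positions"]
U=T.copy();U[:3,3]+=[0,0.0,.2]
sim(T,q,[U,pose((0.5,-.25,.25),75-90,0,1),pose((0.55,.2,.25),75-90,0,1),gp(G(.606,.33,.193,-15),165,30,-1)])
E
```

```text
t 9.1 tcp [ 0.4583 -0.4703  0.0147] head 88.7 tilt 59.9 yaz -0.8 yz 0.015 w 0.0868 F [-0.6  1.8 -4.1] q [1.14, 1.37, -0.53, 0.57, -0.17, 2.06, 0.77]
n=6 row [0.721, 0.012, -0.418, 0.0, 0.0, -0.0]  (ang 0.0 d 0.200)
   end q [1.31, 1.11, -0.83, 0.74, -0.13, 2.04, 0.54] err 0.1326 maxspeed 0.32 tcp [ 0.458 -0.47   0.215]
n=9 row [0.444, 0.476, 0.243, 0.037, -0.046, -0.063]  (ang 93.4 d 0.227)
   end q [0.96, 0.24, -0.68, 1.56, 0.15, 1.39, 1.58] err 0.0000 maxspeed 0.68 tcp [ 0.5   -0.25   0.251]
n=12 row [0.141, 0.933, 0.004, 0.0, -0.0, 0.0]  (ang 0.3 d 0.453)
   end q [0.29, 0.36, -0.91, 1.49, 0.28, 1.43, 0.69] err 0.0000 maxspeed 0.42 tcp [0.55  0.2   0.251]
n=5 row [-0.21, 0.699, 0.342, 0.0, 0.05, 0.0]  (ang 29.8 d 0.161)
   end q [-0.08, 0.99, -0.81, 0.79, 0.23, 1.87, 0.62] err 0.0000 maxspeed 0.69 tcp [0.611 0.329 0.177]
```

```bash
python3 - <<'E'
from t import *
T=show();q=cur()[1]["joint_positions"]
sim(T,q,[pose((.46,-.49,.10),90,50,-1),pose((0.46,-.4,.2),90,20,-1),pose((0.5,-.2,.25),75-90,0,1)])
E
```

```text
t 9.1 tcp [ 0.4583 -0.4703  0.0147] head 88.7 tilt 59.9 yaz -0.8 yz 0.015 w 0.0868 F [-0.6  1.8 -4.1] q [1.14, 1.37, -0.53, 0.57, -0.17, 2.06, 0.77]
n=3 row [0.504, 0.023, -0.529, 0.003, -0.027, 0.001]  (ang 10.0 d 0.088)
   end q [1.13, 1.19, -0.49, 0.63, -0.15, 2.04, 0.75] err 0.0000 maxspeed 0.35 tcp [ 0.46 -0.49  0.1 ]
n=4 row [0.839, -0.002, -0.135, 0.0, -0.063, -0.0]  (ang 30.2 d 0.135)
   end q [1.13, 0.56, -0.52, 1.29, -0.01, 1.57, 0.64] err 0.0000 maxspeed 0.89 tcp [ 0.46 -0.4   0.2 ]
n=8 row [0.513, 0.487, -0.04, 0.014, -0.018, -0.077]  (ang 77.4 d 0.210)
   end q [1.03, 0.22, -0.85, 1.61, 0.18, 1.39, 1.47] err 0.0000 maxspeed 0.48 tcp [ 0.501 -0.2    0.249]
```

```bash
python3 -m inch '[[0.5,0.023,-0.53,0.003,-0.027,0],[0.5,0.023,-0.53,0.003,-0.027,0],[0.5,0.023,-0.53,0.003,-0.027,0]]'|grep force; python3 -m inch '[[0.84,0,-0.135,0,-0.063,0],[0.84,0,-0.135,0,-0.063,0],[0.84,0,-0.135,0,-0.063,0],[0.84,0,-0.135,0,-0.063,0]]'|grep pos; python3 - <<'E'
from t import *
T=show();q=cur()[1]["joint_positions"]
sim(T,q,[pose((0.5,-.2,.25),75-90,0,1),pose((0.55,.2,.25),75-90,0,1),gp(G(.606,.33,.193,-15),165,30,-1)])
E
```

```text
ft_force: [0.8, -0.4, 0.4]
ee_pos: [0.4598, -0.3985, 0.2066]
t 10.0 tcp [ 0.4598 -0.3985  0.2066] head 88.8 tilt 19.5 yaz 0.1 yz 0.008 w 0.0870 F [ 1.  -0.8  1.4] q [1.15, 0.55, -0.55, 1.29, 0.0, 1.57, 0.64]
n=8 row [0.502, 0.485, -0.021, 0.014, -0.017, -0.077]  (ang 77.0 d 0.207)
   end q [1.05, 0.23, -0.87, 1.61, 0.18, 1.39, 1.47] err 0.0000 maxspeed 0.48 tcp [ 0.5  -0.2   0.25]
n=11 row [0.127, 0.907, -0.002, -0.0, -0.0, -0.0]  (ang 0.3 d 0.403)
   end q [0.35, 0.4, -1.01, 1.49, 0.34, 1.45, 0.64] err 0.0000 maxspeed 0.45 tcp [0.55  0.2   0.249]
n=5 row [-0.205, 0.701, 0.331, -0.0, 0.05, -0.0]  (ang 29.8 d 0.160)
   end q [-0.06, 1.01, -0.89, 0.79, 0.29, 1.89, 0.59] err 0.0000 maxspeed 0.68 tcp [0.611 0.328 0.176]
```

```bash
R='[0.5,0.485,-0.02,0.014,-0.017,-0.077]'; python3 -m inch '[[0.5,0.485,-0.02,0.014,-0.017,-0.077],[0.5,0.485,-0.02,0.014,-0.017,-0.077],[0.5,0.485,-0.02,0.014,-0.017,-0.077],[0.5,0.485,-0.02,0.014,-0.017,-0.077]]'|grep pos; python3 -m inch '[[0.5,0.485,-0.02,0.014,-0.017,-0.077],[0.5,0.485,-0.02,0.014,-0.017,-0.077],[0.5,0.485,-0.02,0.014,-0.017,-0.077],[0.5,0.485,-0.02,0.014,-0.017,-0.077]]'|grep pos; python3 -m inch '[[0.127,0.907,0,0,0,0],[0.127,0.907,0,0,0,0],[0.127,0.907,0,0,0,0],[0.127,0.907,0,0,0,0],[0.127,0.907,0,0,0,0]]'|grep pos;python3 -m inch '[[0.127,0.907,0,0,0,0],[0.127,0.907,0,0,0,0],[0.127,0.907,0,0,0,0],[0.127,0.907,0,0,0,0],[0,0,0,0,0,0]]'|grep pos;  python3 - <<'E'
from t import *
T=show();q=cur()[1]["joint_positions"]
c=snap("top","t5");cv2.imwrite("pics/t5.png",c["img"][...,::-1])
for o in jars(c): print("body ctr",o[0].round(4),"capdir deg %.1f"%o[1],"L %.0f W %.0f"%o[2:4],o[4],o[6])
sim(T,q,[gp(G(.606,.33,.193,-15),165,30,-1)])
E
```

```text
ee_pos: [0.515, -0.3074, 0.2336]
ee_pos: [0.5002, -0.1996, 0.2489]
ee_pos: [0.5226, -0.0183, 0.2492]
ee_pos: [0.54, 0.1293, 0.2497]
t 12.2 tcp [0.54   0.1293 0.2497] head 149.2 tilt 0.4 yaz 75.3 yz 0.002 w 0.0870 F [-0.3  0.2  0.2] q [0.54, 0.32, -1.04, 1.56, 0.27, 1.42, 0.8]
body ctr [ 0.7774 -0.1819] capdir deg 89.1 L 88 W 86 [np.int64(20), np.int64(0)] 0.116
body ctr [0.6041 0.3308] capdir deg 165.7 L 68 W 55 [np.int64(0), np.int64(0)] 0.116
body ctr [0.4723 0.3832] capdir deg -166.1 L 73 W 55 [np.int64(0), np.int64(184)] 0.116
body ctr [0.4111 0.228 ] capdir deg -126.9 L 74 W 54 [np.int64(0), np.int64(117)] 0.116
n=6 row [-0.141, 0.878, 0.285, 0.0, 0.041, 0.0]  (ang 29.6 d 0.224)
   end q [-0.06, 1.0, -0.89, 0.79, 0.29, 1.88, 0.6] err 0.0000 maxspeed 0.66 tcp [0.611 0.329 0.177]
```

View pics/t5.png

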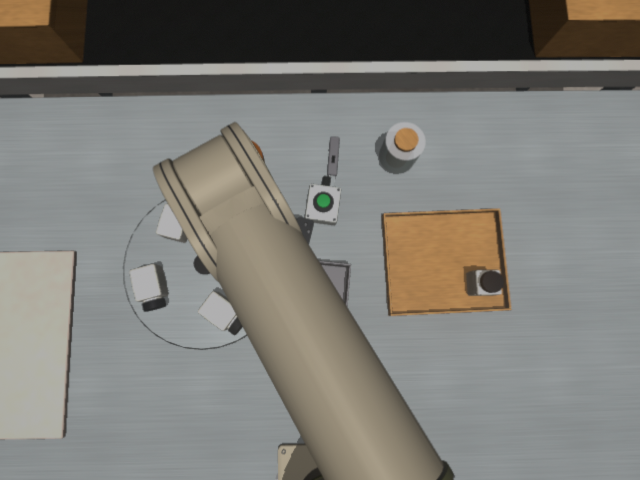

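```bash
python3 -m inch '[[-0.14,0.878,0.285,0,0.041,0],[-0.14,0.878,0.285,0,0.041,0],[-0.14,0.878,0.285,0,0.041,0]]'|grep pos; python3 -m inch '[[-0.14,0.878,0.285,0,0.041,0],[-0.14,0.878,0.285,0,0.041,0],[-0.14,0.878,0.285,0,0.041,0],[0,0,0,0,0,0]]'|grep pos;  python3 - <<'E'
from t import *
T=show();q=cur()[1]["joint_positions"]
c=snap("wrist","w6")
sim(T,q,[gp(G(.606,.33,.093,-15),165,30,-1)],[4])
E
```

```text
ee_pos: [0.5827, 0.2229, 0.2139]
ee_pos: [0.6124, 0.3255, 0.1718]
t 13.2 tcp [0.6124 0.3255 0.1718] head 165.2 tilt 30.3 yaz 75.0 yz -0.002 w 0.0869 F [-0.6 -0.3 -0.2] q [-0.06, 1.02, -0.9, 0.79, 0.3, 1.88, 0.6]
n=4 row [-0.289, 0.018, 0.521, -0.0, -0.001, -0.0]  (ang 0.3 d 0.095)
   end q [-0.03, 1.08, -0.88, 0.9, 0.34, 1.73, 0.62] err 0.0000 maxspeed 0.14 tcp [0.611 0.329 0.077]
```

View pics/w6.png

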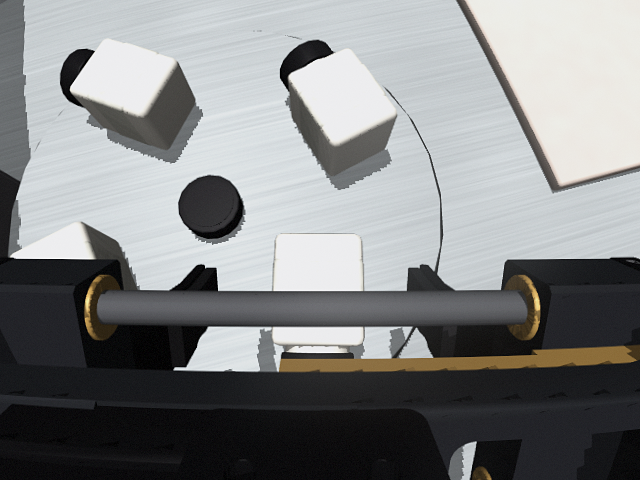

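```bash
python3 -m inch '[[-0.289,0.018,0.521,0,0,0],[-0.289,0.018,0.521,0,0,0],[-0.289,0.018,0.521,0,0,0],[-0.289,0.018,0.521,0,0,0],[0,0,0,0,0,0]]'|grep -E "pos|force"; python3 -m inch '[[0,0,0,0,0,0],[0,0,0,0,0,0],[0,0,0,0,0,0],[0,0,0,0,0,0],[0,0,0,0,0,0]]' -1 35|grep -E "pos|force|wid"; python3 - <<'E'
from t import *
T=show();q=cur()[1]["joint_positions"]
L=T.copy();L[2,3]+=.13
g=L[:3,3]-.019*L[:3,2]
sim(T,q,[L,gp(g+[-.05,-.08,.04],-15,15,1),gp((.56,0,.2),-60,40,1),gp((.575,-.22,.18),-90,60,1),gp((.575,-.35,.11),-90,60,1)])
E
```

```text
ee_pos: [0.6117, 0.3272, 0.0787]
ft_force: [0.2, 0.6, 0.6]
ee_pos: [0.6128, 0.3281, 0.0817]
ft_force: [1.3, 0.4, 2.5]
width: 0.0556
t 14.4 tcp [0.6128 0.3281 0.0817] head 164.7 tilt 29.9 yaz 74.9 yz 0.002 w 0.0556 F [1.3 0.4 2.5] q [-0.03, 1.08, -0.88, 0.89, 0.33, 1.74, 0.62]
n=4 row [0.405, 0.002, -0.705, 0.0, 0.0, 0.0]  (ang 0.0 d 0.130)
   end q [-0.07, 0.99, -0.91, 0.74, 0.29, 1.94, 0.58] err 0.0000 maxspeed 0.21 tcp [0.613 0.328 0.212]
n=5 row [0.106, -0.451, -0.177, 0.0, -0.075, -0.0]  (ang 44.9 d 0.099)
   end q [0.23, 0.31, -0.98, 1.59, 0.5, 1.26, 0.47] err 0.0000 maxspeed 0.79 tcp [0.577 0.244 0.25 ]
n=7 row [-0.339, -0.78, 0.444, 0.025, -0.028, 0.048]  (ang 51.0 d 0.263)
   end q [0.2, 0.22, -0.74, 1.92, 0.91, 1.24, -0.41] err 0.0000 maxspeed 0.48 tcp [ 0.566 -0.01   0.185]
n=6 row [-0.568, -0.245, 0.733, 0.032, -0.027, 0.027]  (ang 35.9 d 0.227)
   end q [0.18, 0.51, -0.46, 1.78, 1.2, 1.53, -0.75] err 0.0000 maxspeed 0.33 tcp [ 0.575 -0.236  0.17 ]
n=4 row [-0.033, 0.003, 0.921, -0.0, -0.001, -0.0]  (ang 0.4 d 0.147)
   end q [0.32, 0.61, -0.36, 1.8, 1.36, 1.33, -0.78] err 0.0000 maxspeed 0.19 tcp [ 0.575 -0.367  0.101]
```

```bash
python3 -m inch '[[0.405,0,-0.705,0,0,0],[0.405,0,-0.705,0,0,0],[0.405,0,-0.705,0,0,0],[0.405,0,-0.705,0,0,0]]'|grep -E "pos|wid"; python3 -m inch '[[0.106,-0.451,-0.177,0,-0.075,0],[0.106,-0.451,-0.177,0,-0.075,0],[0.106,-0.451,-0.177,0,-0.075,0],[0.106,-0.451,-0.177,0,-0.075,0],[0.106,-0.451,-0.177,0,-0.075,0]]'|grep -E "pos|wid"; python3 - <<'E'
from t import *
T=show();q=cur()[1]["joint_positions"]
sim(T,q,[gp((.56,0,.2),-60,40,1),gp((.577,-.22,.18),-90,60,1),gp((.577,-.355,.11),-90,60,1)])
E
```

```text
ee_pos: [0.6126, 0.3273, 0.2117]
width: 0.0556
ee_pos: [0.5759, 0.2433, 0.2495]
width: 0.0555
t 15.6 tcp [0.5759 0.2433 0.2495] head -14.8 tilt 15.4 yaz 74.9 yz 0.001 w 0.0555 F [-0.1 -0.5 -1. ] q [0.23, 0.31, -0.98, 1.59, 0.5, 1.25, 0.47]
n=7 row [-0.338, -0.775, 0.444, 0.025, -0.028, 0.048]  (ang 50.9 d 0.262)
   end q [0.2, 0.22, -0.74, 1.92, 0.91, 1.24, -0.41] err 0.0000 maxspeed 0.48 tcp [ 0.566 -0.01   0.185]
n=6 row [-0.568, -0.239, 0.736, 0.032, -0.027, 0.026]  (ang 35.8 d 0.227)
   end q [0.18, 0.51, -0.46, 1.78, 1.2, 1.53, -0.74] err 0.0000 maxspeed 0.33 tcp [ 0.577 -0.236  0.171]
n=4 row [-0.043, -0.004, 0.95, 0.0, -0.0, 0.001]  (ang 0.3 d 0.152)
   end q [0.33, 0.61, -0.35, 1.8, 1.36, 1.32, -0.77] err 0.0000 maxspeed 0.21 tcp [ 0.577 -0.372  0.1  ]
```

```bash
python3 -m inch '[[-0.338,-0.775,0.444,0.025,-0.028,0.048],[-0.338,-0.775,0.444,0.025,-0.028,0.048],[-0.338,-0.775,0.444,0.025,-0.028,0.048],[-0.338,-0.775,0.444,0.025,-0.028,0.048]]'|grep -E "pos|wid"; python3 -m inch '[[-0.338,-0.775,0.444,0.025,-0.028,0.048],[-0.338,-0.775,0.444,0.025,-0.028,0.048],[-0.338,-0.775,0.444,0.025,-0.028,0.048]]'|grep -E "pos|wid";python3 -m inch '[[-0.568,-0.239,0.736,0.032,-0.027,0.026],[-0.568,-0.239,0.736,0.032,-0.027,0.026],[-0.568,-0.239,0.736,0.032,-0.027,0.026]]'|grep -E "pos|wid";python3 -m inch '[[-0.568,-0.239,0.736,0.032,-0.027,0.026],[-0.568,-0.239,0.736,0.032,-0.027,0.026],[-0.568,-0.239,0.736,0.032,-0.027,0.026]]'|grep -E "pos|wid"; python3 - <<'E'
from t import *
T=show();q=cur()[1]["joint_positions"]
sim(T,q,[gp((.577,-.355,.11),-90,60,1),gp((.577,-.355,.066),-90,60,1)])
E
```

```text
ee_pos: [0.5916, 0.0984, 0.2038]
width: 0.0557
ee_pos: [0.565, -0.0108, 0.1841]
width: 0.0561
ee_pos: [0.5858, -0.1221, 0.1666]
width: 0.0561
ee_pos: [0.5771, -0.2364, 0.1689]
width: 0.0559
t 17.2 tcp [ 0.5771 -0.2364  0.1689] head -90.1 tilt 59.9 yaz 0.1 yz -0.009 w 0.0559 F [ 0.3  0.  -3.3] q [0.18, 0.52, -0.45, 1.77, 1.2, 1.53, -0.74]
n=4 row [-0.053, 0.001, 0.944, -0.0, -0.0, 0.001]  (ang 0.5 d 0.151)
   end q [0.32, 0.61, -0.35, 1.8, 1.36, 1.32, -0.76] err 0.0000 maxspeed 0.21 tcp [ 0.577 -0.371  0.101]
n=2 row [0.476, 0.002, 0.276, -0.001, -0.0, 0.0]  (ang 0.2 d 0.044)
   end q [0.31, 0.68, -0.33, 1.8, 1.4, 1.3, -0.84] err 0.0000 maxspeed 0.19 tcp [ 0.577 -0.371  0.056]
```

```bash
python3 -m inch '[[-0.053,0,0.944,0,0,0],[-0.053,0,0.944,0,0,0],[-0.053,0,0.944,0,0,0],[-0.053,0,0.944,0,0,0]]'|grep -E "pos|wid"; python3 -m inch '[[0.476,0,0.276,0,0,0],[0.476,0,0.276,0,0,0],[0,0,0,0,0,0]]'|grep -E "pos|wid|force";  python3 -c "
from plan import *
show()
c=snap('scene','s7');import cv2
cv2.imwrite('pics/s7c.png',cv2.resize(c['img'][120:320,60:360,::-1],None,fx=2.6,fy=2.6))"
```

```text
ee_pos: [0.5772, -0.3713, 0.0999]
width: 0.0554
ee_pos: [0.576, -0.3701, 0.0549]
ft_force: [-0.3, 0.2, -1.7]
width: 0.0561
t 18.1 tcp [ 0.576  -0.3701  0.0549] head -90.1 tilt 59.8 yaz 0.3 yz -0.012 w 0.0561 F [-0.3  0.2 -1.7] q [0.31, 0.68, -0.33, 1.8, 1.39, 1.3, -0.83]
```

View pics/s7c.png

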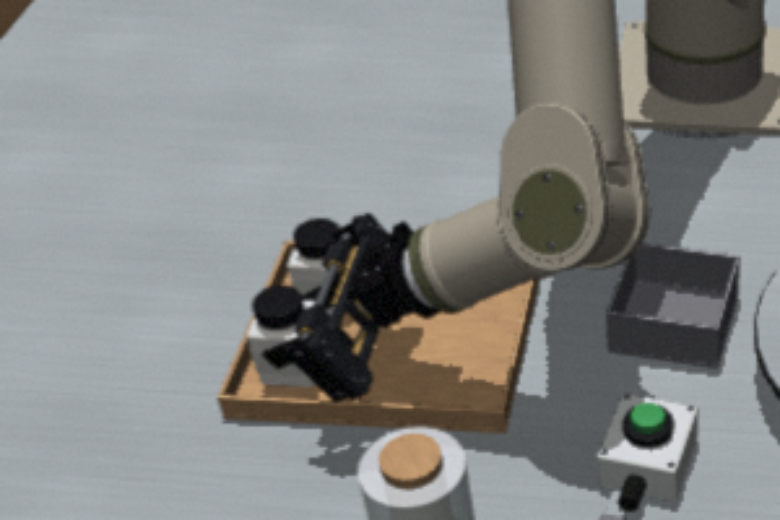

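```bash
python3 -m inch '[[0.13,0,0.075,0,0,0],[0,0,0,0,0,0]]'|grep -E "force|ee_pos"; python3 -m inch '[[0.043,0,0.025,0,0,0],[0,0,0,0,0,0]]'|grep -E "force|ee_pos";python3 -m inch '[[0.043,0,0.025,0,0,0],[0,0,0,0,0,0]]'|grep -E "force|ee_pos"
```

```text
ee_pos: [0.5772, -0.3705, 0.0514]
ft_force: [0.3, 0.5, -2.6]
ee_pos: [0.5771, -0.3706, 0.0492]
ft_force: [-0.0, -0.1, -2.5]
ee_pos: [0.5773, -0.3708, 0.0486]
ft_force: [-2.2, 4.2, 5.5]
```

```bash
python3 -m inch '[[0,0,0,0,0,0],[0,0,0,0,0,0],[0,0,0,0,0,0]]' 0.8|grep -E "force|ee_pos|width";python3 -m inch '[[0,0,-0.4,0,0,0],[0,0,-0.8,0,0,0],[-0.3,0,-0.9,0,0,0],[-0.6,0,-0.8,0,0,0],[-0.8,0,-0.5,0,0,0]]' 1|grep -E "force|ee_pos"; python3 - <<'E'
from t import *
T=show();q=cur()[1]["joint_positions"]
c=snap('top','t8');cv2.imwrite('pics/t8.png',c['img'][...,::-1])
for o in jars(c): print("body ctr",o[0].round(4),"capdir deg %.1f"%o[1],"L %.0f W %.0f"%o[2:4],o[4],o[6])
sim(T,q,[pose((.55,-.1,.26),-80,10,1),pose((.57,.12,.25),13,0,1),gp(G(.562,.171,.193,13),193,30,-1)])
E
```

```text
ee_pos: [0.5771, -0.3708, 0.0472]
ft_force: [0.2, -0.6, 0.2]
width: 0.0749
ee_pos: [0.5784, -0.2842, 0.1755]
ft_force: [0.8, -0.1, 0.6]
t 19.9 tcp [ 0.5784 -0.2842  0.1755] head -89.8 tilt 59.8 yaz 0.5 yz -0.008 w 0.0867 F [ 0.8 -0.1  0.6] q [0.24, 0.49, -0.43, 1.78, 1.23, 1.47, -0.69]
body ctr [ 0.7774 -0.1819] capdir deg 89.1 L 88 W 86 [np.int64(7), np.int64(0)] 0.116
body ctr [0.5609 0.1707] capdir deg 12.8 L 72 W 55 [np.int64(135), np.int64(0)] 0.116
body ctr [0.4723 0.3831] capdir deg -165.9 L 74 W 56 [np.int64(0), np.int64(178)] 0.116
body ctr [0.4111 0.2277] capdir deg -126.9 L 74 W 55 [np.int64(0), np.int64(180)] 0.116
n=6 row [0.393, -0.069, -0.785, -0.008, 0.069, -0.011]  (ang 50.6 d 0.205)
   end q [0.55, 0.19, -0.64, 1.6, 0.29, 1.38, 0.04] err 0.0000 maxspeed 0.62 tcp [ 0.55 -0.1   0.26]
n=9 row [0.379, 0.572, -0.024, -0.008, 0.007, -0.086]  (ang 93.4 d 0.221)
   end q [0.49, 0.37, -0.98, 1.5, 0.3, 1.43, 1.3] err 0.0000 maxspeed 0.52 tcp [0.57  0.12  0.251]
n=3 row [-0.187, 0.426, 0.602, 0.001, 0.084, 0.001]  (ang 30.1 d 0.091)
   end q [0.08, 0.84, -0.81, 1.07, 0.38, 1.93, 1.16] err 0.0000 maxspeed 0.88 tcp [0.567 0.172 0.177]
```

View pics/t8.png

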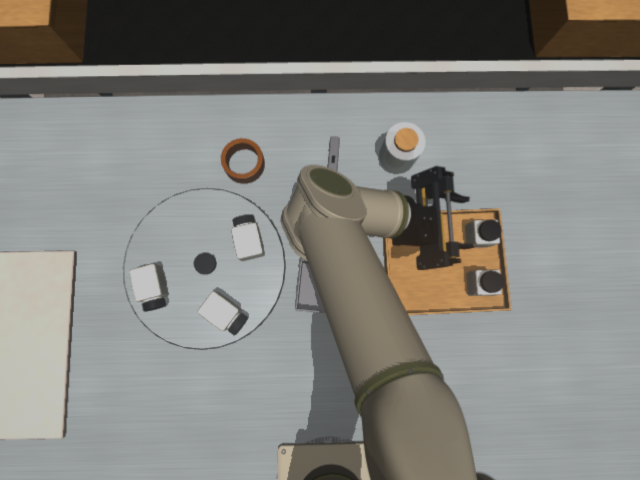

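```bash
python3 -m inch '[[0.393,-0.069,-0.785,-0.008,0.069,-0.011],[0.393,-0.069,-0.785,-0.008,0.069,-0.011],[0.393,-0.069,-0.785,-0.008,0.069,-0.011]]'|grep -E "pos|wid"; python3 -m inch '[[0.393,-0.069,-0.785,-0.008,0.069,-0.011],[0.393,-0.069,-0.785,-0.008,0.069,-0.011],[0.393,-0.069,-0.785,-0.008,0.069,-0.011]]'|grep -E "pos|wid"; python3 -m inch '[[0.379,0.572,-0.024,-0.008,0.007,-0.086],[0.379,0.572,-0.024,-0.008,0.007,-0.086],[0.379,0.572,-0.024,-0.008,0.007,-0.086],[0.379,0.572,-0.024,-0.008,0.007,-0.086],[0.379,0.572,-0.024,-0.008,0.007,-0.086]]'|grep -E "pos|wid"; python3 -m inch '[[0.379,0.572,-0.024,-0.008,0.007,-0.086],[0.379,0.572,-0.024,-0.008,0.007,-0.086],[0.379,0.572,-0.024,-0.008,0.007,-0.086],[0.379,0.572,-0.024,-0.008,0.007,-0.086]]'|grep -E "pos|wid"
python3 - <<'E'
from t import *
T=show();q=cur()[1]["joint_positions"]
sim(T,q,[gp(G(.561,.1707,.193,13),193,30,-1)],[4])
E
```

```text
ee_pos: [0.5666, -0.1822, 0.1965]
width: 0.0868
ee_pos: [0.5499, -0.1, 0.2602]
width: 0.0867
ee_pos: [0.608, 0.0183, 0.2503]
width: 0.0872
ee_pos: [0.5692, 0.119, 0.2491]
width: 0.0869
t 21.8 tcp [0.5692 0.119  0.2491] head 90.4 tilt 0.3 yaz 103.4 yz 0.005 w 0.0869 F [0.5 0.3 0. ] q [0.49, 0.37, -0.98, 1.5, 0.31, 1.43, 1.3]
n=4 row [-0.147, 0.325, 0.439, 0.0, 0.063, 0.001]  (ang 30.1 d 0.090)
   end q [0.09, 0.84, -0.82, 1.07, 0.38, 1.93, 1.16] err 0.0000 maxspeed 0.67 tcp [0.566 0.172 0.177]
```

```bash
python3 -m inch '[[-0.147,0.325,0.439,0,0.063,0],[-0.147,0.325,0.439,0,0.063,0],[-0.147,0.325,0.439,0,0.063,0],[-0.147,0.325,0.439,0,0.063,0],[0,0,0,0,0,0]]'|grep -E "pos|wid";
python3 - <<'E'
from t import *
T=show();q=cur()[1]["joint_positions"]
snap("wrist","w9")
sim(T,q,[gp(G(.561,.1707,.091,13),193,30,-1)],[4])
E
```

```text
ee_pos: [0.5662, 0.1721, 0.1723]
width: 0.087
t 22.4 tcp [0.5662 0.1721 0.1723] head -167.4 tilt 30.6 yaz 103.1 yz 0.006 w 0.0870 F [-0.1 -0.7  0.3] q [0.1, 0.86, -0.84, 1.07, 0.39, 1.93, 1.16]
n=4 row [-0.31, -0.003, 0.527, 0.0, -0.001, 0.001]  (ang 0.7 d 0.098)
   end q [0.11, 0.93, -0.81, 1.16, 0.43, 1.78, 1.15] err 0.0000 maxspeed 0.15 tcp [0.566 0.172 0.074]
```

View pics/w9.png

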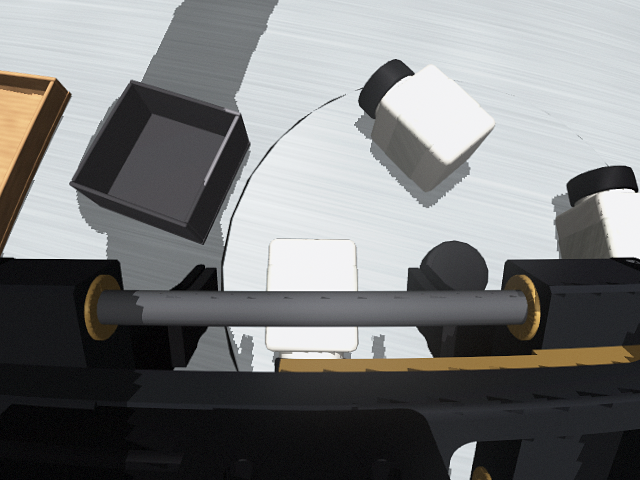

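```bash
python3 -m inch '[[-0.31,0,0.527,0,0,0],[-0.31,0,0.527,0,0,0],[-0.31,0,0.527,0,0,0],[-0.31,0,0.527,0,0,0],[0,0,0,0,0,0]]'|grep -E "pos|force"; python3 -m inch '[[0,0,0,0,0,0],[0,0,0,0,0,0],[0,0,0,0,0,0],[0,0,0,0,0,0],[0,0,0,0,0,0]]' -1 35|grep -E "pos|force|wid"; python3 - <<'E'
from t import *
T=show();q=cur()[1]["joint_positions"]
L=T.copy();L[2,3]+=.13
g=L[:3,3]-.019*L[:3,2];print("g",T[:3,3]-.019*T[:3,2])
sim(T,q,[L,gp(g+[-.03,-.03,.03],13,15,1),gp((.54,0,.2),-60,40,1),gp((.468,-.17,.18),-90,60,1),gp((.463,-.262,.11),-90,60,1)])
E
```

```text
ee_pos: [0.5673, 0.1701, 0.0765]
ft_force: [-0.1, -0.6, 0.2]
ee_pos: [0.5682, 0.1711, 0.079]
ft_force: [-0.1, 1.1, 2.9]
width: 0.0559
t 23.7 tcp [0.5682 0.1711 0.079 ] head -167.5 tilt 30.1 yaz 102.9 yz 0.005 w 0.0559 F [-0.1  1.1  2.9] q [0.11, 0.93, -0.81, 1.15, 0.43, 1.78, 1.15]
g [0.57747666 0.17314277 0.0954649 ]
n=4 row [0.408, 0.004, -0.703, 0.0, 0.0, 0.0]  (ang 0.0 d 0.130)
   end q [0.09, 0.83, -0.84, 1.03, 0.38, 1.99, 1.16] err 0.0000 maxspeed 0.19 tcp [0.568 0.171 0.209]
n=5 row [0.138, -0.113, -0.118, 0.0, -0.075, -0.0]  (ang 45.1 d 0.042)
   end q [0.62, 0.09, -1.0, 1.78, 0.12, 1.05, 1.38] err 0.0000 maxspeed 0.98 tcp [0.552 0.144 0.237]
n=8 row [-0.055, -0.48, 0.232, 0.035, -0.023, 0.068]  (ang 76.6 d 0.163)
   end q [0.33, 0.19, -0.88, 1.97, 0.91, 1.24, -0.43] err 0.0000 maxspeed 0.90 tcp [ 0.546 -0.011  0.185]
n=5 row [-0.429, -0.651, 0.591, 0.039, -0.033, 0.032]  (ang 36.1 d 0.193)
   end q [0.26, 0.37, -0.68, 2.02, 1.12, 1.6, -0.9] err 0.0000 maxspeed 0.40 tcp [ 0.468 -0.186  0.17 ]
n=3 row [0.121, -0.042, 0.955, 0.0, 0.0, -0.001]  (ang 0.2 d 0.116)
   end q [0.36, 0.46, -0.57, 2.09, 1.29, 1.43, -0.96] err 0.0000 maxspeed 0.23 tcp [ 0.463 -0.278  0.101]
```

```bash
python3 -m inch '[[0.408,0,-0.703,0,0,0],[0.408,0,-0.703,0,0,0],[0.408,0,-0.703,0,0,0],[0.408,0,-0.703,0,0,0]]'|grep -E "pos|wid"; python3 -m inch '[[0.138,-0.113,-0.118,0,-0.075,0],[0.138,-0.113,-0.118,0,-0.075,0],[0.138,-0.113,-0.118,0,-0.075,0],[0.138,-0.113,-0.118,0,-0.075,0],[0.138,-0.113,-0.118,0,-0.075,0]]'|grep -E "pos|wid"; python3 - <<'E'
from t import *
T=show();q=cur()[1]["joint_positions"]
sim(T,q,[gp((.54,0,.2),-60,40,1),gp((.468,-.17,.18),-90,60,1)],[9,6])
E
```

```text
ee_pos: [0.5683, 0.1699, 0.2092]
width: 0.0559
ee_pos: [0.5525, 0.143, 0.2366]
width: 0.056
t 24.9 tcp [0.5525 0.143  0.2366] head 13.6 tilt 15.1 yaz 102.9 yz 0.003 w 0.0560 F [-1.2  0.9  0.6] q [0.71, 0.1, -1.09, 1.79, 0.14, 1.05, 1.37]
n=9 row [-0.05, -0.422, 0.206, 0.032, -0.02, 0.06]  (ang 76.5 d 0.162)
   end q [0.36, 0.22, -0.93, 1.96, 0.93, 1.27, -0.43] err 0.0000 maxspeed 0.80 tcp [ 0.546 -0.011  0.186]
n=6 row [-0.348, -0.535, 0.507, 0.032, -0.027, 0.027]  (ang 35.7 d 0.193)
   end q [0.3, 0.39, -0.72, 2.02, 1.13, 1.62, -0.9] err 0.0000 maxspeed 0.33 tcp [ 0.468 -0.187  0.171]
```

```bash
python3 -m inch '[[-0.05,-0.422,0.206,0.032,-0.02,0.06],[-0.05,-0.422,0.206,0.032,-0.02,0.06],[-0.05,-0.422,0.206,0.032,-0.02,0.06],[-0.05,-0.422,0.206,0.032,-0.02,0.06],[-0.05,-0.422,0.206,0.032,-0.02,0.06]]'|grep -E "pos|wid"; python3 -m inch '[[-0.05,-0.422,0.206,0.032,-0.02,0.06],[-0.05,-0.422,0.206,0.032,-0.02,0.06],[-0.05,-0.422,0.206,0.032,-0.02,0.06],[-0.05,-0.422,0.206,0.032,-0.02,0.06]]'|grep -E "pos|wid";python3 -m inch '[[-0.348,-0.535,0.507,0.032,-0.027,0.027],[-0.348,-0.535,0.507,0.032,-0.027,0.027],[-0.348,-0.535,0.507,0.032,-0.027,0.027]]'|grep -E "pos|wid";python3 -m inch '[[-0.348,-0.535,0.507,0.032,-0.027,0.027],[-0.348,-0.535,0.507,0.032,-0.027,0.027],[-0.348,-0.535,0.507,0.032,-0.027,0.027]]'|grep -E "pos|wid"; python3 - <<'E'
from t import *
T=show();q=cur()[1]["joint_positions"]
sim(T,q,[gp((.463,-.26,.11),-90,60,1),gp((.463,-.26,.064),-90,60,1)])
E
```

```text
ee_pos: [0.5702, 0.0568, 0.2048]
width: 0.0556
ee_pos: [0.5453, -0.0109, 0.1857]
width: 0.056
ee_pos: [0.5175, -0.1035, 0.1716]
width: 0.0555
ee_pos: [0.467, -0.1869, 0.171]
width: 0.056
t 26.7 tcp [ 0.467  -0.1869  0.171 ] head -90.3 tilt 60.4 yaz -0.1 yz -0.005 w 0.0560 F [-0.6 -0.3 -2.8] q [0.3, 0.39, -0.72, 2.02, 1.13, 1.62, -0.9]
n=3 row [0.14, -0.03, 0.939, -0.001, 0.001, 0.001]  (ang 0.5 d 0.114)
   end q [0.4, 0.48, -0.62, 2.09, 1.3, 1.45, -0.97] err 0.0000 maxspeed 0.23 tcp [ 0.463 -0.276  0.101]
n=2 row [0.498, -0.003, 0.288, 0.0, 0.0, -0.001]  (ang 0.2 d 0.046)
   end q [0.37, 0.58, -0.59, 2.09, 1.36, 1.45, -1.06] err 0.0000 maxspeed 0.26 tcp [ 0.463 -0.277  0.055]
```

```bash
python3 -m inch '[[0.14,-0.03,0.939,0,0,0],[0.14,-0.03,0.939,0,0,0],[0.14,-0.03,0.939,0,0,0]]'|grep -E "pos|wid"; python3 -m inch '[[0.498,0,0.288,0,0,0],[0.498,0,0.288,0,0,0],[0,0,0,0,0,0]]'|grep -E "pos|wid|force"; python3 -m inch '[[0.11,0,0.062,0,0,0],[0,0,0,0,0,0]]'|grep -E "force|ee_pos"; python3 -m inch '[[0.043,0,0.025,0,0,0],[0,0,0,0,0,0]]'|grep -E "force|ee_pos"
```

```text
ee_pos: [0.4636, -0.2766, 0.1]
width: 0.0556
ee_pos: [0.4626, -0.276, 0.0534]
ft_force: [0.1, -0.0, -2.5]
width: 0.0558
ee_pos: [0.4638, -0.276, 0.0504]
ft_force: [0.1, -0.6, -2.5]
ee_pos: [0.4636, -0.2762, 0.0482]
ft_force: [0.0, 0.7, -2.3]
```

```bash
python3 -m inch '[[0.03,0,0.018,0,0,0],[0,0,0,0,0,0]]'|grep -E "force|ee_pos"; python3 -m inch '[[0.02,0,0.012,0,0,0],[0,0,0,0,0,0]]'|grep -E "force|ee_pos"; python3 -c "
from plan import *
show()
c=snap('scene','s10');import cv2
cv2.imwrite('pics/s10c.png',cv2.resize(c['img'][120:320,60:360,::-1],None,fx=2.6,fy=2.6))"
```

```text
ee_pos: [0.4639, -0.2763, 0.0479]
ft_force: [-2.7, 3.3, 7.3]
ee_pos: [0.464, -0.2765, 0.0478]
ft_force: [-3.0, 5.0, 12.7]
t 28.5 tcp [ 0.464  -0.2765  0.0478] head -90.1 tilt 60.5 yaz 0.0 yz -0.004 w 0.0557 F [-3.   5.  12.7] q [0.36, 0.6, -0.58, 2.08, 1.37, 1.46, -1.07]
```

View pics/s10c.png

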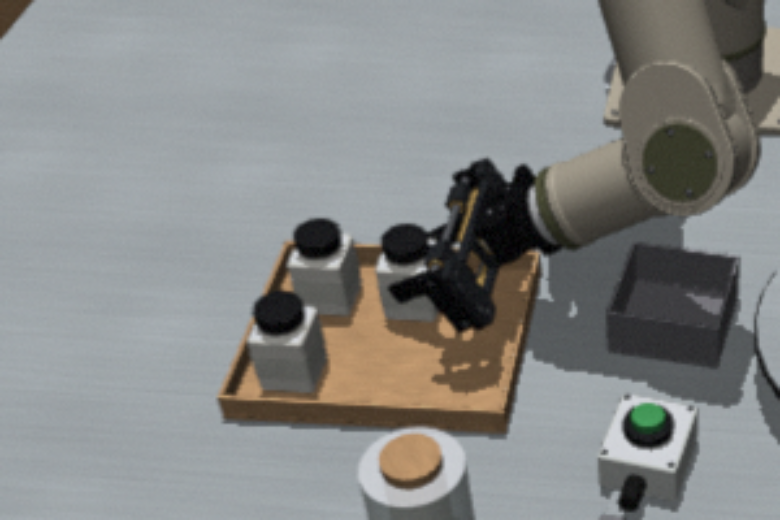

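```bash
python3 -m inch '[[0,0,0,0,0,0],[0,0,0,0,0,0],[0,0,0,0,0,0]]' 0.8|grep -E "force|ee_pos|width";python3 -m inch '[[0,0,-0.4,0,0,0],[0,0,-0.8,0,0,0],[-0.3,0,-0.9,0,0,0],[-0.6,0,-0.8,0,0,0],[-0.8,0,-0.5,0,0,0]]' 1|grep -E "force|ee_pos"; python3 - <<'E'
from t import *
T=show();q=cur()[1]["joint_positions"]
c=snap('top','t11');cv2.imwrite('pics/t11.png',c['img'][...,::-1])
for o in jars(c): print("body ctr",o[0].round(4),"capdir deg %.1f"%o[1],"L %.0f W %.0f"%o[2:4],o[4],o[6])
g=G(.4723,.383,.093,-166)
print("to C")
T2,q2=sim(T,q,[pose((.45,0,.26),-90,10,1),pose((.46,.25,.25),-135,0,1),gp(g+[0,0,.1],14,20,-1),gp(g,14,20,-1)])
print("C place")
sim(T2,q2,[gp(g+[0,0,.13],14,20,-1),gp(g+[0,-.1,.13],-166,5,1),gp((.5,.08,.2),-130,35,1),gp((.577,-.17,.18),-90,70,1),gp((.577,-.262,.06),-90,70,1)])
E
```

```text
ee_pos: [0.4634, -0.2763, 0.0455]
ft_force: [-0.2, 0.0, 0.3]
width: 0.0752
ee_pos: [0.4644, -0.1892, 0.1732]
ft_force: [0.8, -0.8, 0.7]
t 29.5 tcp [ 0.4644 -0.1892  0.1732] head -90.0 tilt 60.3 yaz 0.2 yz -0.006 w 0.0869 F [ 0.8 -0.8  0.7] q [0.31, 0.38, -0.73, 2.03, 1.13, 1.62, -0.89]
body ctr [ 0.7774 -0.1819] capdir deg 89.1 L 88 W 86 [np.int64(9), np.int64(0)] 0.116
body ctr [0.4728 0.3832] capdir deg -166.3 L 74 W 55 [np.int64(0), np.int64(179)] 0.116
body ctr [0.4108 0.2282] capdir deg -127.5 L 74 W 55 [np.int64(0), np.int64(78)] 0.116
to C
n=6 row [0.393, -0.059, -0.804, -0.0, 0.07, 0.001]  (ang 50.3 d 0.209)
   end q [0.56, -0.04, -0.77, 1.8, 0.15, 1.4, -0.23] err 0.0000 maxspeed 0.65 tcp [ 0.45 -0.    0.26]
n=7 row [0.875, -0.273, -0.053, 0.005, 0.011, 0.053]  (ang 45.7 d 0.250)
   end q [0.24, 0.2, -0.93, 1.64, 0.16, 1.38, -1.49] err 0.0000 maxspeed 0.69 tcp [0.46 0.25 0.25]
n=4 row [0.417, -0.69, 0.518, -0.012, 0.041, 0.064]  (ang 36.9 d 0.151)
   end q [-0.05, 0.2, -0.9, 1.85, 0.47, 0.94, -2.49] err 0.0000 maxspeed 1.16 tcp [0.464 0.381 0.175]
n=3 row [-0.285, -0.002, 0.7
[... 328 characters left out ...]
row [-0.268, 0.807, -0.047, -0.0, -0.069, -0.0]  (ang 25.0 d 0.102)
   end q [-0.18, 0.25, -0.5, 1.64, 0.08, 1.37, -2.02] err 0.0000 maxspeed 0.57 tcp [0.456 0.279 0.204]
n=6 row [-0.248, 0.839, 0.187, -0.017, -0.041, -0.047]  (ang 46.6 d 0.212)
   end q [-0.1, 0.52, -0.44, 1.45, 0.4, 1.81, -1.28] err 0.0000 maxspeed 0.48 tcp [0.492 0.071 0.184]
n=7 row [-0.441, 0.653, 0.621, -0.039, -0.04, -0.029]  (ang 52.9 d 0.273)
   end q [-0.09, 0.59, -0.28, 1.76, 1.21, 1.66, -0.86] err 0.0000 maxspeed 0.46 tcp [ 0.577 -0.188  0.174]
n=4 row [0.516, 0.003, 0.796, -0.0, 0.001, -0.0]  (ang 0.4 d 0.152)
   end q [0.0, 0.77, -0.2, 1.79, 1.34, 1.47, -1.01] err 0.0000 maxspeed 0.26 tcp [ 0.577 -0.28   0.053]
```

View pics/t11.png

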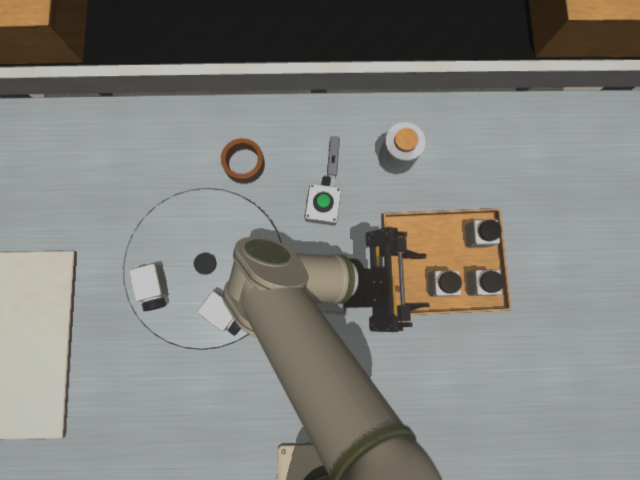

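```bash
python3 - <<'E'
from t import *
T=show();q=cur()[1]["joint_positions"]
g=G(.4725,.383,.093,-166)
print("to C")
T2,q2=sim(T,q,[pose((.45,0,.26),-90,10,1),pose((.46,.25,.25),-30,0,1),gp(g+[0,0,.1],14,20,1),gp(g,14,20,1)])
print("C place")
sim(T2,q2,[gp(g+[0,0,.13],14,20,1),gp(g+[0,-.1,.13],-166,5,-1),gp((.5,.08,.2),-130,35,-1),gp((.577,-.17,.18),-90,70,-1),gp((.577,-.262,.06),-90,70,-1)])
for t,yz in ((10,1),(10,-1),(15,-1),(20,-1),(15,1)):
    g=G(.411,.228,.093,-127);print("D",t,yz);sim(T,q,[pose((.45,0,.26),-90,10,1),gp(g+[0,0,.1],53,t,yz),gp(g,53,t,yz)])
E
```

```text
t 29.6 tcp [ 0.4659 -0.1892  0.1778] head -89.8 tilt 60.4 yaz 0.2 yz -0.000 w 0.0870 F [3.6 0.6 4.8] q [0.31, 0.37, -0.73, 2.02, 1.13, 1.62, -0.89]
to C
n=6 row [0.405, -0.065, -0.789, 0.0, 0.07, 0.0]  (ang 50.4 d 0.207)
   end q [0.56, -0.04, -0.76, 1.8, 0.15, 1.4, -0.23] err 0.0000 maxspeed 0.65 tcp [ 0.45 -0.    0.26]
n=7 row [0.824, 0.442, -0.053, -0.006, 0.011, -0.071]  (ang 60.6 d 0.250)
   end q [0.32, 0.22, -1.02, 1.64, 0.18, 1.39, 0.32] err 0.0000 maxspeed 0.31 tcp [0.46 0.25 0.25]
n=5 row [0.175, 0.643, 0.371, -0.013, -0.032, -0.073]  (ang 48.3 d 0.151)
   end q [0.13, 0.26, -1.13, 1.85, 0.56, 0.97, 0.6] err 0.0000 maxspeed 0.33 tcp [0.464 0.381 0.175]
n=3 row [0.285, -0.003, 0.785, 0.001, -0.0, 0.0]  (ang 0.3 d 0.100)
   end q [-0.01, 0.4, -1.0, 1.94, 0.77, 0.84, 0.4] err 0.0000 maxspeed 0.28 tcp [0.464 0.381 0.075]
C place
n=4 row [-0.278, -0.001, -0.763, -0.0, -0.0, 0.0]  (ang 0.2 d 0.130)
   end q [0.15, 0.23, -1.14, 1.8, 0.51, 1.02, 0.64] err 0.0000 maxspeed 0.26 tcp [0.464 0.381 0.205]
n=3 row [0.269, -0.81, -0.045, -0.001, 0.069, 0.0]  (ang 25.0 d 0.102)
   end q [0.
[... 2553 characters left out ...]
3 row [-0.282, -0.005, 0.78, 0.001, 0.001, -0.001]  (ang 0.5 d 0.100)
   end q [0.5, -0.05, -0.94, 2.26, -0.35, 0.62, -0.84] err 0.0000 maxspeed 0.44 tcp [0.406 0.221 0.075]
D 15 1
n=6 row [0.405, -0.065, -0.789, 0.0, 0.07, 0.0]  (ang 50.4 d 0.207)
   end q [0.56, -0.04, -0.76, 1.8, 0.15, 1.4, -0.23] err 0.0000 maxspeed 0.65 tcp [ 0.45 -0.    0.26]
n=14 row [0.329, 0.424, 0.093, -0.018, -0.001, -0.083]  (ang 142.8 d 0.240)
   end q [0.32, -0.17, -0.76, 2.09, -0.28, 0.97, 2.19] err 0.0000 maxspeed 0.78 tcp [0.405 0.22  0.175]
n=3 row [0.211, -0.003, 0.813, 0.0, -0.002, -0.001]  (ang 0.6 d 0.101)
   end q [0.3, 0.0, -0.8, 2.21, -0.17, 0.7, 2.12] err 0.0000 maxspeed 0.35 tcp [0.405 0.22  0.075]
```

```bash
python3 -m inch '[[0.405,-0.065,-0.789,0,0.07,0],[0.405,-0.065,-0.789,0,0.07,0],[0.405,-0.065,-0.789,0,0.07,0]]'|grep -E "pos|wid"; python3 -m inch '[[0.405,-0.065,-0.789,0,0.07,0],[0.405,-0.065,-0.789,0,0.07,0],[0.405,-0.065,-0.789,0,0.07,0]]'|grep -E "pos|wid"; python3 -m inch '[[0.723,-0.388,0.332,-0.004,0.034,0.045],[0.723,-0.388,0.332,-0.004,0.034,0.045],[0.723,-0.388,0.332,-0.004,0.034,0.045],[0.723,-0.388,0.332,-0.004,0.034,0.045]]'|grep -E "pos|wid"; python3 -m inch '[[0.723,-0.388,0.332,-0.004,0.034,0.045],[0.723,-0.388,0.332,-0.004,0.034,0.045],[0.723,-0.388,0.332,-0.004,0.034,0.045],[0,0,0,0,0,0]]'|grep -E "pos|wid"
python3 - <<'E'
from t import *
T=show();q=cur()[1]["joint_positions"]
snap("wrist","w12")
sim(T,q,[gp(G(.411,.228,.091,-127,.017),53,20,-1)],[4])
E
```

```text
ee_pos: [0.4561, -0.0852, 0.1925]
width: 0.0874
ee_pos: [0.4485, -0.0, 0.2555]
width: 0.0869
ee_pos: [0.4036, 0.1174, 0.1924]
width: 0.0868
ee_pos: [0.404, 0.2205, 0.1687]
width: 0.0871
t 31.3 tcp [0.404  0.2205 0.1687] head 53.1 tilt 19.5 yaz -37.3 yz -0.003 w 0.0871 F [-0.8 -1.2 -0.1] q [0.58, -0.27, -0.92, 2.16, -0.51, 0.91, -0.74]
n=4 row [-0.203, 0.008, 0.562, -0.0, 0.001, -0.001]  (ang 0.6 d 0.096)
   end q [0.59, -0.05, -1.02, 2.27, -0.36, 0.62, -0.82] err 0.0000 maxspeed 0.36 tcp [0.405 0.22  0.073]
```

View pics/w12.png

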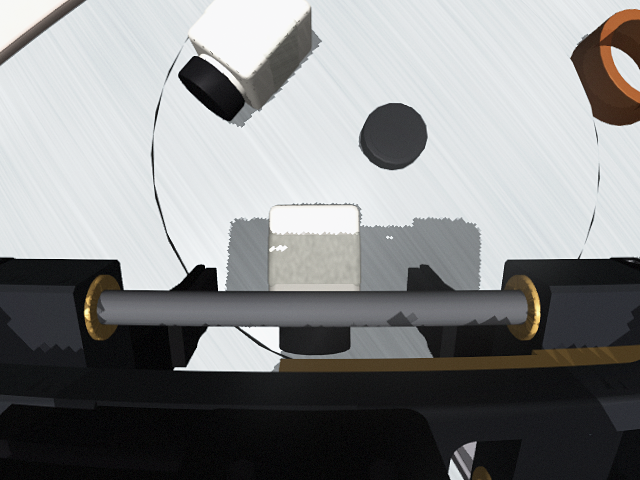

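Jar D is centred between the fingers (columns 269–360). Descending and gripping.

```bash
python3 -m inch '[[-0.203,0,0.562,0,0,0],[-0.203,0,0.562,0,0,0],[-0.203,0,0.562,0,0,0],[-0.203,0,0.562,0,0,0],[0,0,0,0,0,0]]'|grep -E "pos|force"; python3 -m inch '[[0,0,0,0,0,0],[0,0,0,0,0,0],[0,0,0,0,0,0],[0,0,0,0,0,0],[0,0,0,0,0,0]]' -1 35|grep -E "pos|force|wid"; python3 - <<'E'
from t import *
T=show();q=cur()[1]["joint_positions"]
L=T.copy();L[2,3]+=.13
g=L[:3,3]-.019*L[:3,2];print("g",T[:3,3]-.019*T[:3,2])
sim(T,q,[L,gp(g+[.02,-.05,.04],-127,5,1),gp((.5,.02,.22),-110,40,1),gp((.575,-.15,.18),-90,70,1),gp((.577,-.262,.11),-90,70,1)])
E
```

```text
ee_pos: [0.404, 0.2181, 0.0727]
ft_force: [-0.8, -0.1, 1.2]
ee_pos: [0.4053, 0.2185, 0.074]
ft_force: [-4.8, -2.3, 7.5]
width: 0.0557
t 32.6 tcp [0.4053 0.2185 0.074 ] head 52.8 tilt 19.5 yaz -37.5 yz -0.002 w 0.0557 F [-4.8 -2.3  7.5] q [0.62, -0.05, -1.05, 2.26, -0.34, 0.63, -0.85]
g [0.4014405  0.21338997 0.09187744]
n=4 row [0.272, -0.002, -0.766, 0.0, 0.0, -0.0]  (ang 0.0 d 0.130)
   end q [0.57, -0.31, -0.87, 2.11, -0.52, 1.01, -0.74] err 0.0000 maxspeed 0.47 tcp [0.405 0.218 0.204]
n=3 row [-0.229, 0.386, -0.379, -0.0, -0.068, -0.001]  (ang 24.6 d 0.070)
   end q [0.52, 0.07, -1.04, 1.77, 0.09, 1.42, -1.18] err 0.0000 maxspeed 0.79 tcp [0.42  0.162 0.243]
n=5 row [-0.39, 0.71, 0.345, -0.011, -0.058, -0.027]  (ang 38.9 d 0.175)
   end q [0.2, 0.52, -0.85, 1.58, 0.73, 1.85, -1.08] err 0.0000 maxspeed 0.62 tcp [0.496 0.009 0.205]
n=6 row [-0.293, 0.47, 0.613, -0.023, -0.041, -0.016]  (ang 35.9 d 0.196)
   end q [0.14, 0.67, -0.63, 1.74, 1.33, 1.82, -0.9] err 0.0000 maxspeed 0.38 tcp [ 0.575 -0.168  0.173]
n=4 row [0.167, 0.013, 0.807, -0.0, -0.001, 0.0]  (ang 0.3 d 0.132)
   end q [0.26, 0.74, -0.53, 1.79, 1.47, 1.66, -0.94] err 0.0000 maxspeed 0.17 tcp [ 0.577 -0.28   0.104]
```

```bash
python3 -m inch '[[0.272,0,-0.766,0,0,0],[0.272,0,-0.766,0,0,0],[0.272,0,-0.766,0,0,0],[0.272,0,-0.766,0,0,0]]'|grep -E "pos|wid"; python3 -m inch '[[-0.229,0.386,-0.379,0,-0.068,0],[-0.229,0.386,-0.379,0,-0.068,0],[-0.229,0.386,-0.379,0,-0.068,0]]'|grep -E "pos|wid"; python3 -m inch '[[-0.39,0.71,0.345,-0.011,-0.058,-0.027],[-0.39,0.71,0.345,-0.011,-0.058,-0.027],[-0.39,0.71,0.345,-0.011,-0.058,-0.027],[-0.39,0.71,0.345,-0.011,-0.058,-0.027],[-0.39,0.71,0.345,-0.011,-0.058,-0.027]]'|grep -E "pos|wid"; python3 - <<'E'
from t import *
T=show();q=cur()[1]["joint_positions"]
sim(T,q,[gp((.575,-.15,.18),-90,70,1),gp((.577,-.266,.11),-90,70,1),gp((.577,-.266,.066),-90,70,1)])
E
```

```text
ee_pos: [0.4048, 0.2181, 0.2044]
width: 0.0559
ee_pos: [0.4193, 0.1625, 0.2418]
width: 0.0559
ee_pos: [0.4942, 0.0098, 0.2007]
width: 0.0557
t 34.1 tcp [0.4942 0.0098 0.2007] head -110.4 tilt 39.5 yaz -20.1 yz -0.005 w 0.0557 F [-0.2 -0.4 -2.1] q [0.31, 0.59, -1.02, 1.58, 0.8, 1.9, -1.14]
n=6 row [-0.314, 0.48, 0.601, -0.023, -0.042, -0.016]  (ang 36.4 d 0.197)
   end q [0.24, 0.72, -0.76, 1.73, 1.39, 1.9, -0.91] err 0.0000 maxspeed 0.38 tcp [ 0.575 -0.168  0.173]
n=4 row [0.163, 0.016, 0.83, -0.0, -0.0, 0.0]  (ang 0.2 d 0.135)
   end q [0.37, 0.79, -0.66, 1.78, 1.53, 1.72, -0.94] err 0.0000 maxspeed 0.19 tcp [ 0.577 -0.284  0.103]
n=2 row [0.516, 0.003, 0.188, -0.001, -0.0, 0.0]  (ang 0.2 d 0.044)
   end q [0.35, 0.86, -0.63, 1.78, 1.57, 1.71, -1.0] err 0.0000 maxspeed 0.20 tcp [ 0.577 -0.284  0.06 ]
```

```bash
python3 -m inch '[[-0.314,0.48,0.6,-0.023,-0.042,-0.016],[-0.314,0.48,0.6,-0.023,-0.042,-0.016],[-0.314,0.48,0.6,-0.023,-0.042,-0.016]]'|grep -E "pos|wid"; python3 -m inch '[[-0.314,0.48,0.6,-0.023,-0.042,-0.016],[-0.314,0.48,0.6,-0.023,-0.042,-0.016],[-0.314,0.48,0.6,-0.023,-0.042,-0.016]]'|grep -E "pos|wid"; python3 -m inch '[[0.163,0.016,0.83,0,0,0],[0.163,0.016,0.83,0,0,0],[0.163,0.016,0.83,0,0,0],[0.163,0.016,0.83,0,0,0]]'|grep -E "pos|wid"; python3 -m inch '[[0.516,0,0.188,0,0,0],[0.516,0,0.188,0,0,0],[0,0,0,0,0,0]]'|grep -E "pos|wid|force"; python3 -c "
from plan import *
show()
c=snap('scene','s13');import cv2
cv2.imwrite('pics/s13c.png',cv2.resize(c['img'][120:320,60:360,::-1],None,fx=2.6,fy=2.6))"
```

```text
ee_pos: [0.5268, -0.0806, 0.1759]
width: 0.0563
ee_pos: [0.5744, -0.1678, 0.1732]
width: 0.0561
ee_pos: [0.5759, -0.2836, 0.1024]
width: 0.0558
ee_pos: [0.5752, -0.2826, 0.0577]
ft_force: [0.3, -0.3, -1.7]
width: 0.0558
t 35.8 tcp [ 0.5752 -0.2826  0.0577] head -90.3 tilt 69.7 yaz -0.3 yz -0.003 w 0.0558 F [ 0.3 -0.3 -1.7] q [0.36, 0.87, -0.64, 1.78, 1.56, 1.72, -1.0]
```

View pics/s13c.png

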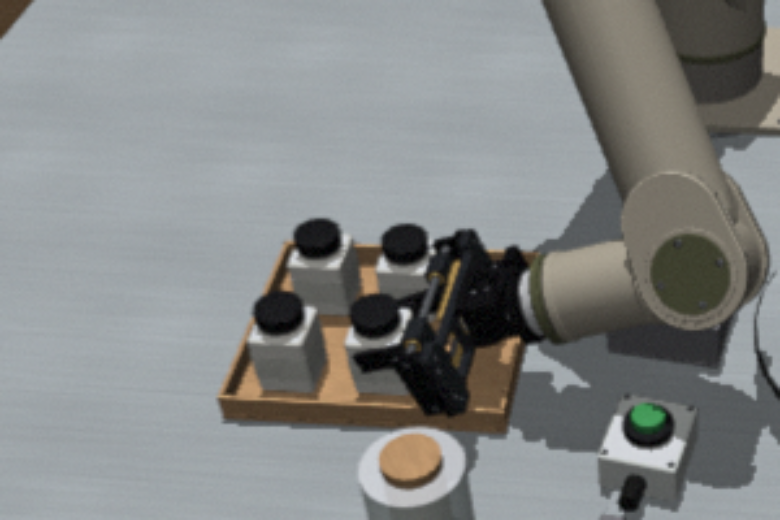

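```bash
python3 -m inch '[[0.094,0,0.034,0,0,0],[0,0,0,0,0,0]]'|grep -E "force|ee_pos"; python3 -m inch '[[0.035,0,0.013,0,0,0],[0,0,0,0,0,0]]'|grep -E "force|ee_pos"; python3 -m inch '[[0.025,0,0.009,0,0,0],[0,0,0,0,0,0]]'|grep -E "force|ee_pos"
```

```text
ee_pos: [0.5764, -0.2825, 0.0562]
ft_force: [-0.9, 0.5, -3.1]
ee_pos: [0.5764, -0.2825, 0.0551]
ft_force: [-0.6, 1.0, 1.2]
ee_pos: [0.5764, -0.2824, 0.055]
ft_force: [-4.1, 4.7, 7.9]
```

```bash
python3 -m inch '[[0,0,0,0,0,0],[0,0,0,0,0,0],[0,0,0,0,0,0]]' 0.8|grep -E "force|ee_pos|width";python3 -m inch '[[0,0,-0.4,0,0,0],[0,0,-0.8,0,0,0],[-0.3,0,-0.9,0,0,0],[-0.6,0,-0.8,0,0,0],[-0.8,0,-0.5,0,0,0]]' 1|grep -E "force|ee_pos"; python3 - <<'E'
from t import *
T=show();q=cur()[1]["joint_positions"]
c=snap('scene','s14');cv2.imwrite('pics/s14c.png',cv2.resize(c['img'][120:320,60:360,::-1],None,fx=2.6,fy=2.6))
c=snap('top','t14')
for o in jars(c): print("body ctr",o[0].round(4),"capdir deg %.1f"%o[1],"L %.0f W %.0f"%o[2:4],o[4],o[6])
E
```

```text
ee_pos: [0.5761, -0.2827, 0.0532]
ft_force: [-0.1, 0.2, -0.8]
width: 0.0756
ee_pos: [0.5768, -0.1753, 0.1649]
ft_force: [0.7, -1.0, -0.3]
t 37.5 tcp [ 0.5768 -0.1753  0.1649] head -90.1 tilt 69.7 yaz -0.1 yz -0.000 w 0.0868 F [ 0.7 -1.  -0.3] q [0.25, 0.73, -0.76, 1.73, 1.41, 1.89, -0.92]
body ctr [ 0.7774 -0.1819] capdir deg 89.1 L 88 W 86 [np.int64(6), np.int64(0)] 0.116
body ctr [0.4723 0.3831] capdir deg -166.1 L 74 W 56 [np.int64(0), np.int64(177)] 0.116
```

View pics/s14c.png

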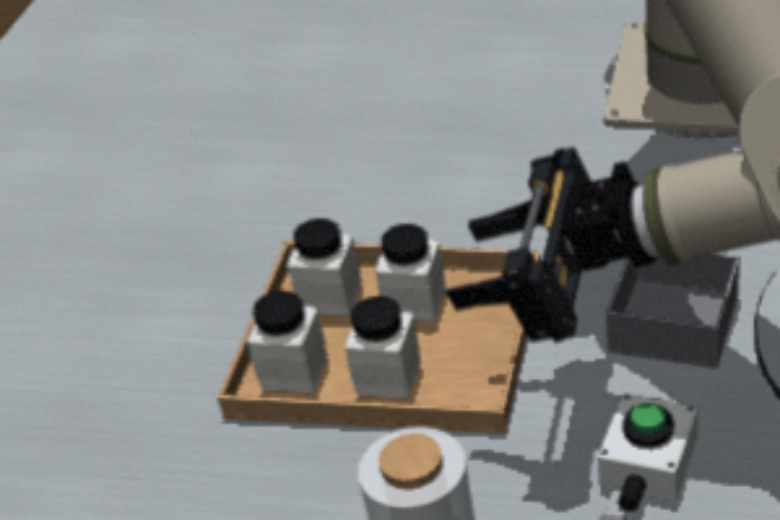

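View pics/t14.png

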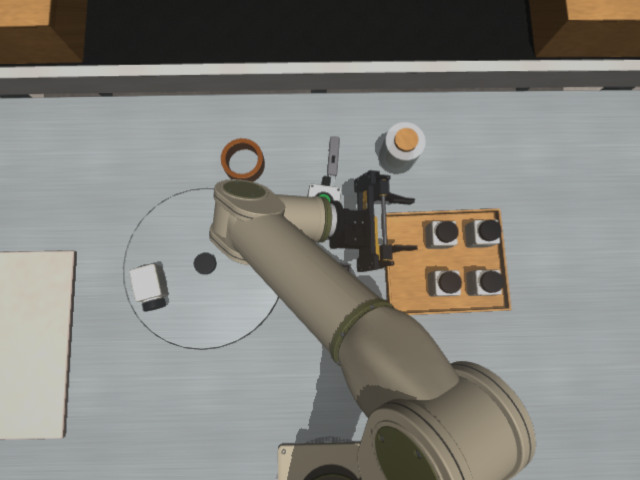

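```bash
python3 - <<'E'
from t import *
T=show();q=cur()[1]["joint_positions"]
g=G(.4723,.383,.091,-166,.017)
for t in (20,25):
    print(t);T2,q2=sim(T,q,[pose((.5,0,.26),-80,20,1),pose((.46,.25,.25),-10,0,1),gp(g+[0,0,.1],14,t,1),gp(g,14,t,1)])
    sim(T2,q2,[gp(g+[0,0,.13],14,t,1),gp(g+[0,-.1,.15],-166,5,-1),gp((.5,.10,.22),-130,35,-1),gp((.52,-.1,.18),-90,90-t,-1),gp((.52,-.182,.10),-90,90-t,-1),gp((.52,-.182,.06),-90,90-t,-1)])
E
```

```text
t 37.6 tcp [ 0.5781 -0.1754  0.168 ] head -90.0 tilt 69.7 yaz -0.1 yz 0.006 w 0.0869 F [ 0.4 -0.1  0.5] q [0.25, 0.73, -0.76, 1.73, 1.41, 1.89, -0.92]
20
n=6 row [0.213, -0.282, -0.844, -0.01, 0.069, -0.011]  (ang 50.7 d 0.213)
   end q [0.9, 0.25, -1.38, 1.73, 0.58, 1.5, -0.39] err 0.0000 maxspeed 0.99 tcp [ 0.5  -0.    0.26]
n=7 row [0.814, 0.498, -0.145, -0.015, 0.021, -0.082]  (ang 72.1 d 0.253)
   end q [0.59, 0.42, -1.45, 1.64, 0.42, 1.45, 0.5] err 0.0000 maxspeed 0.57 tcp [0.46  0.25  0.251]
n=4 row [0.066, 0.808, 0.495, -0.008, -0.041, -0.05]  (ang 31.1 d 0.152)
   end q [0.31, 0.42, -1.4, 1.85, 0.76, 1.07, 0.46] err 0.0000 maxspeed 0.45 tcp [0.462 0.381 0.173]
n=3 row [0.286, -0.001, 0.784, 0.0, 0.0, 0.0]  (ang 0.2 d 0.100)
   end q [0.15, 0.52, -1.23, 1.95, 0.94, 0.94, 0.3] err 0.0000 maxspeed 0.26 tcp [0.462 0.381 0.073]
n=4 row [-0.278, 0.0, -0.763, 0.0, 0.0, 0.0]  (ang 0.2 d 0.130)
   end q [0.35, 0.4, -1.45, 1.81, 0.73, 1.12, 0.5] err 0.0000 maxspeed 0.27 tcp [0.462 0.38  0.203]
n=3 row [0.234, -0.808, -0.212, 0.0, 0.07, 0.0]  (ang 25.1 d 0.104)
   end q [0.42, 0.58, -1
[... 1812 characters left out ...]

n=5 row [0.237, -0.923, 0.193, 0.021, 0.048, -0.057]  (ang 46.5 d 0.192)
   end q [0.29, 0.78, -1.18, 1.39, 0.72, 2.04, 1.57] err 0.0000 maxspeed 0.67 tcp [0.493 0.092 0.205]
n=6 row [0.415, -0.446, 0.677, 0.043, 0.04, -0.036]  (ang 49.5 d 0.213)
   end q [0.33, 0.71, -0.99, 1.83, 1.32, 1.97, 2.13] err 0.0000 maxspeed 0.44 tcp [ 0.52  -0.117  0.173]
n=3 row [-0.321, 0.004, 0.903, -0.001, -0.0, -0.001]  (ang 0.4 d 0.115)
   end q [0.42, 0.8, -0.89, 1.9, 1.45, 1.84, 2.08] err 0.0000 maxspeed 0.17 tcp [ 0.52  -0.199  0.092]
n=2 row [-0.454, -0.003, 0.21, 0.001, -0.001, 0.0]  (ang 0.2 d 0.040)
   end q [0.4, 0.87, -0.85, 1.9, 1.48, 1.82, 2.03] err 0.0000 maxspeed 0.18 tcp [ 0.52  -0.199  0.052]
```

```bash
python3 - <<'E' 2>&1 | grep -v "^n="
from t import *
T=show();q=cur()[1]["joint_positions"]
g=G(.4723,.383,.091,-166,.017)
for w in ([pose((.6,-.15,.25),-80,5,1)],[pose((.6,-.2,.25),-90,20,1)],[pose((.62,-.2,.2),-90,0,1)],[pose((.45,-.2,.25),-90,5,1)],[pose((.6,-.15,.25),-10,5,1)],[pose((.6,-.15,.25),-10,20,1)]):
    print("--");T2,q2=sim(T,q,w+[pose((.5,0.1,.26),-10,0,1),pose((.46,.25,.25),-10,0,1),gp(g+[0,0,.1],14,20,1)])
E
```

```text
t 37.6 tcp [ 0.5781 -0.1754  0.168 ] head -90.0 tilt 69.7 yaz -0.1 yz 0.006 w 0.0869 F [ 0.4 -0.1  0.5] q [0.25, 0.73, -0.76, 1.73, 1.41, 1.89, -0.92]
--
   end q [0.99, 0.57, -1.25, 1.43, 0.63, 1.53, -0.07] err 0.0000 maxspeed 0.63 tcp [ 0.6  -0.15  0.25]
   end q [0.94, 0.35, -1.45, 1.66, 0.35, 1.44, 0.85] err 0.0000 maxspeed 0.74 tcp [0.499 0.1   0.26 ]
   end q [0.56, 0.37, -1.38, 1.64, 0.37, 1.43, 0.53] err 0.0000 maxspeed 0.57 tcp [0.46 0.25 0.25]
   end q [0.29, 0.38, -1.35, 1.85, 0.72, 1.04, 0.49] err 0.0000 maxspeed 0.44 tcp [0.462 0.381 0.173]
--
   end q [0.86, 0.51, -1.11, 1.47, 0.79, 1.54, -0.27] err 0.0000 maxspeed 0.68 tcp [ 0.6  -0.2   0.25]
   end q [0.93, 0.35, -1.45, 1.66, 0.35, 1.44, 0.84] err 0.0000 maxspeed 0.71 tcp [0.5   0.1   0.259]
   end q [0.55, 0.38, -1.38, 1.64, 0.38, 1.44, 0.53] err 0.0000 maxspeed 0.57 tcp [0.46 0.25 0.25]
   end q [0.28, 0.38, -1.35, 1.84, 0.72, 1.05, 0.49] err 0.0000 maxspeed 0.44 tcp [0.462 0.381 0.173]
--
   end q [1.01, 0.69, -1.2, 1.38, 0.64, 1.49, -0.15] err 0.0000 maxspeed 0.65 tcp [ 0.62 -0.2   0.2 ]
   end q [0.93, 0.35, -1.4
[... 794 characters left out ...]
d q [0.93, 0.35, -1.45, 1.66, 0.35, 1.44, 0.84] err 0.0000 maxspeed 0.27 tcp [0.5  0.1  0.26]
   end q [0.55, 0.38, -1.38, 1.64, 0.38, 1.44, 0.53] err 0.0000 maxspeed 0.57 tcp [0.46 0.25 0.25]
   end q [0.28, 0.38, -1.35, 1.84, 0.72, 1.05, 0.49] err 0.0000 maxspeed 0.44 tcp [0.462 0.381 0.173]
--
   end q [1.2, 0.16, -1.11, 1.74, 0.19, 0.97, 1.45] err 0.0000 maxspeed 1.47 tcp [ 0.6  -0.15  0.25]
   end q [0.81, 0.22, -1.22, 1.66, 0.21, 1.4, 0.96] err 0.0000 maxspeed 0.42 tcp [0.499 0.1   0.26 ]
   end q [0.47, 0.29, -1.23, 1.64, 0.28, 1.41, 0.61] err 0.0000 maxspeed 0.51 tcp [0.46 0.25 0.25]
   end q [0.21, 0.31, -1.24, 1.85, 0.63, 1.01, 0.54] err 0.0000 maxspeed 0.44 tcp [0.462 0.38  0.173]
```

```bash
python3 - <<'E' 
from t import *
T=show();q=cur()[1]["joint_positions"]
g=G(.4723,.383,.091,-166,.017)
T2,q2=sim(T,q,[pose((.45,-.2,.25),-90,5,1),pose((.5,0.1,.26),-10,0,1),pose((.46,.25,.25),-10,0,1)],[8,None,None])
E
```

```text
t 37.6 tcp [ 0.5781 -0.1754  0.168 ] head -90.0 tilt 69.7 yaz -0.1 yz 0.006 w 0.0869 F [ 0.4 -0.1  0.5] q [0.25, 0.73, -0.76, 1.73, 1.41, 1.89, -0.92]
n=8 row [-0.241, -0.399, -0.15, 0.0, 0.067, -0.0]  (ang 64.7 d 0.154)
   end q [1.24, 0.06, -0.99, 1.75, 0.14, 1.33, 0.21] err 0.0000 maxspeed 0.79 tcp [ 0.45 -0.2   0.25]
n=8 row [0.732, 0.721, -0.077, -0.004, 0.005, -0.083]  (ang 80.2 d 0.304)
   end q [0.89, 0.29, -1.36, 1.66, 0.29, 1.42, 0.89] err 0.0000 maxspeed 0.38 tcp [0.501 0.1   0.26 ]
n=4 row [0.418, 0.877, 0.067, 0.001, 0.0, -0.001]  (ang 0.5 d 0.156)
   end q [0.52, 0.34, -1.32, 1.64, 0.34, 1.43, 0.56] err 0.0000 maxspeed 0.56 tcp [0.46 0.25 0.25]
```

```bash
python3 -m inch '[[-0.241,-0.4,-0.15,0,0.067,0],[-0.241,-0.4,-0.15,0,0.067,0],[-0.241,-0.4,-0.15,0,0.067,0],[-0.241,-0.4,-0.15,0,0.067,0]]'|grep -E "pos|for"; python3 -m inch '[[-0.241,-0.4,-0.15,0,0.067,0],[-0.241,-0.4,-0.15,0,0.067,0],[-0.241,-0.4,-0.15,0,0.067,0],[-0.241,-0.4,-0.15,0,0.067,0]]'|grep -E "pos|for"; python3 -c "from plan import *;show()"; python3 -m inch '[[0.732,0.721,-0.077,-0.004,0.005,-0.083],[0.732,0.721,-0.077,-0.004,0.005,-0.083],[0.732,0.721,-0.077,-0.004,0.005,-0.083],[0.732,0.721,-0.077,-0.004,0.005,-0.083]]'|grep pos; python3 -m inch '[[0.732,0.721,-0.077,-0.004,0.005,-0.083],[0.732,0.721,-0.077,-0.004,0.005,-0.083],[0.732,0.721,-0.077,-0.004,0.005,-0.083],[0.732,0.721,-0.077,-0.004,0.005,-0.083]]'|grep pos;python3 - <<'E'
from t import *
T=show();q=cur()[1]["joint_positions"]
g=G(.4723,.383,.091,-166,.017)
T2,q2=sim(T,q,[pose((.46,.25,.25),-10,0,1),gp(g+[0,0,.1],14,20,1)])
E
```

```text
ee_pos: [0.5122, -0.1771, 0.2092]
ft_force: [-0.3, -1.4, -0.3]
ee_pos: [0.4482, -0.2015, 0.2475]
ft_force: [-0.1, -0.7, -0.7]
t 38.6 tcp [ 0.4482 -0.2015  0.2475] head -89.1 tilt 5.3 yaz -0.2 yz 0.002 w 0.0874 F [-0.1 -0.7 -0.7] q [1.38, 0.09, -1.14, 1.75, 0.17, 1.33, 0.19]
ee_pos: [0.5288, -0.0599, 0.2486]
ee_pos: [0.4994, 0.0995, 0.2564]
t 39.6 tcp [0.4994 0.0995 0.2564] head 125.7 tilt 0.3 yaz 79.9 yz 0.004 w 0.0870 F [ 0.1 -0.4  1. ] q [0.92, 0.34, -1.43, 1.66, 0.34, 1.44, 0.85]
n=4 row [0.406, 0.883, 0.043, 0.0, -0.0, -0.0]  (ang 0.3 d 0.156)
   end q [0.55, 0.37, -1.37, 1.64, 0.36, 1.44, 0.54] err 0.0000 maxspeed 0.56 tcp [0.46 0.25 0.25]
n=4 row [0.066, 0.809, 0.492, -0.008, -0.041, -0.05]  (ang 31.3 d 0.152)
   end q [0.27, 0.38, -1.34, 1.84, 0.71, 1.05, 0.49] err 0.0000 maxspeed 0.45 tcp [0.462 0.38  0.173]
```

```bash
python3 -m inch '[[0.406,0.883,0.043,0,0,0],[0.406,0.883,0.043,0,0,0],[0.406,0.883,0.043,0,0,0],[0.406,0.883,0.043,0,0,0]]'|grep -E "pos|for"; python3 -m inch '[[0.066,0.809,0.492,-0.008,-0.041,-0.05],[0.066,0.809,0.492,-0.008,-0.041,-0.05],[0.066,0.809,0.492,-0.008,-0.041,-0.05],[0.066,0.809,0.492,-0.008,-0.041,-0.05],[0,0,0,0,0,0]]'|grep -E "pos|for"; python3 - <<'E'
from t import *
T=show();q=cur()[1]["joint_positions"]
snap("wrist","w15")
g=G(.4723,.383,.091,-166,.017)
T2,q2=sim(T,q,[gp(g,14,20,1)],[4])
E
```

```text
ee_pos: [0.4612, 0.2495, 0.2501]
ft_force: [1.0, -0.4, -0.0]
ee_pos: [0.4615, 0.3804, 0.1712]
ft_force: [-0.8, 0.3, 1.4]
t 40.8 tcp [0.4615 0.3804 0.1712] head 13.4 tilt 19.7 yaz 104.1 yz -0.004 w 0.0873 F [-0.8  0.3  1.4] q [0.26, 0.37, -1.32, 1.85, 0.71, 1.04, 0.5]
n=4 row [0.205, 0.001, 0.578, -0.0, -0.001, 0.0]  (ang 0.4 d 0.098)
   end q [0.11, 0.48, -1.17, 1.95, 0.9, 0.91, 0.32] err 0.0000 maxspeed 0.20 tcp [0.462 0.38  0.073]
```

View pics/w15.png

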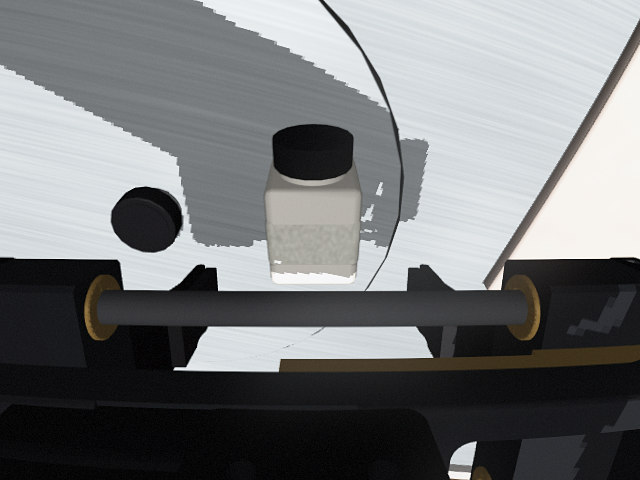

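```bash
python3 -m inch '[[0.205,0,0.578,0,0,0],[0.205,0,0.578,0,0,0],[0.205,0,0.578,0,0,0],[0.205,0,0.578,0,0,0],[0,0,0,0,0,0]]'|grep -E "pos|force"; python3 -m inch '[[0,0,0,0,0,0],[0,0,0,0,0,0],[0,0,0,0,0,0],[0,0,0,0,0,0],[0,0,0,0,0,0]]' -1 35|grep -E "pos|force|wid"; python3 - <<'E'
from t import *
T=show();q=cur()[1]["joint_positions"]
L=T.copy();L[2,3]+=.13
g=L[:3,3]-.019*L[:3,2];print("g",T[:3,3]-.019*T[:3,2])
sim(T,q,[L,gp(g+[0.02,-.1,.02],-166,5,-1),gp((.52,.10,.22),-130,35,-1),gp((.52,-.1,.18),-90,70,-1),gp((.52,-.182,.10),-90,70,-1),gp((.52,-.182,.06),-90,70,-1)])
E
```

```text
ee_pos: [0.4658, 0.3769, 0.0737]
ft_force: [0.0, 0.5, -0.0]
ee_pos: [0.4659, 0.379, 0.0754]
ft_force: [-0.9, 0.6, 4.5]
width: 0.0561
t 42.1 tcp [0.4659 0.379  0.0754] head 13.4 tilt 19.9 yaz 103.7 yz -0.002 w 0.0561 F [-0.9  0.6  4.5] q [0.12, 0.48, -1.16, 1.94, 0.89, 0.91, 0.33]
g [0.45956302 0.3775138  0.09324947]
n=4 row [-0.277, -0.002, -0.764, -0.0, 0.0, 0.0]  (ang 0.0 d 0.130)
   end q [0.31, 0.34, -1.37, 1.8, 0.66, 1.09, 0.55] err 0.0000 maxspeed 0.26 tcp [0.466 0.379 0.205]
n=3 row [0.072, -0.849, -0.175, -0.0, 0.069, -0.001]  (ang 24.9 d 0.104)
   end q [0.36, 0.57, -1.32, 1.53, 0.49, 1.54, 0.84] err 0.0000 maxspeed 0.57 tcp [0.478 0.277 0.224]
n=5 row [0.246, -0.907, 0.208, 0.02, 0.048, -0.057]  (ang 46.5 d 0.190)
   end q [0.25, 0.79, -1.12, 1.33, 0.72, 2.04, 1.62] err 0.0000 maxspeed 0.69 tcp [0.513 0.092 0.204]
n=6 row [0.424, -0.374, 0.713, 0.045, 0.047, -0.034]  (ang 53.0 d 0.212)
   end q [0.24, 0.71, -0.88, 1.82, 1.32, 2.0, 2.1] err 0.0000 maxspeed 0.45 tcp [ 0.52  -0.118  0.174]
n=3 row [-0.396, 0.0, 0.87, 0.0, -0.0, -0.001]  (ang 0.3 d 0.115)
   end q [0.32, 0.8, -0.78, 1.89, 1.45, 1.86, 2.05] err 0.0000 maxspeed 0.17 tcp [ 0.52  -0.2    0.093]
n=2 row [-0.47, -0.001, 0.17, 0.0, -0.0, 0.0]  (ang 0.1 d 0.040)
   end q [0.3, 0.88, -0.75, 1.88, 1.48, 1.85, 1.99] err 0.0000 maxspeed 0.20 tcp [ 0.52  -0.2    0.053]
```

```bash
python3 -m inch '[[-0.277,0,-0.764,0,0,0],[-0.277,0,-0.764,0,0,0],[-0.277,0,-0.764,0,0,0],[-0.277,0,-0.764,0,0,0]]'|grep -E "pos|wid"; python3 -m inch '[[0.072,-0.849,-0.175,0,0.069,0],[0.072,-0.849,-0.175,0,0.069,0],[0.072,-0.849,-0.175,0,0.069,0]]'|grep -E "pos|wid"; python3 - <<'E'
from t import *
T=show();q=cur()[1]["joint_positions"]
for w in (gp((.52,.10,.22),-110,30,-1),gp((.5,.10,.22),-110,25,-1),gp((.5,.06,.22),-90,25,-1)):
  print();sim(T,q,[w,gp((.52,-.1,.18),-90,70,-1),gp((.52,-.182,.10),-90,70,-1),gp((.52,-.182,.06),-90,70,-1)])
E
```

```text
ee_pos: [0.4654, 0.3779, 0.2049]
width: 0.0559
ee_pos: [0.4777, 0.275, 0.2239]
width: 0.056
t 43.0 tcp [0.4777 0.275  0.2239] head -164.3 tilt 5.3 yaz 103.7 yz -0.003 w 0.0560 F [ 0.3  0.8 -1.6] q [0.35, 0.55, -1.3, 1.53, 0.48, 1.53, 0.85]

n=6 row [0.306, -0.731, 0.203, 0.024, 0.031, -0.075]  (ang 61.1 d 0.189)
   end q [0.35, 0.73, -1.26, 1.49, 0.85, 1.93, 1.87] err 0.0000 maxspeed 0.67 tcp [0.517 0.091 0.204]
n=6 row [0.501, -0.185, 0.724, 0.021, 0.055, -0.019]  (ang 44.6 d 0.211)
   end q [0.28, 0.75, -0.95, 1.82, 1.36, 2.04, 2.11] err 0.0000 maxspeed 0.34 tcp [ 0.52  -0.118  0.173]
n=3 row [-0.39, -0.004, 0.871, 0.0, 0.0, 0.001]  (ang 0.4 d 0.114)
   end q [0.38, 0.84, -0.85, 1.89, 1.48, 1.91, 2.05] err 0.0000 maxspeed 0.17 tcp [ 0.52  -0.2    0.093]
n=2 row [-0.469, -0.001, 0.172, 0.001, 0.0, -0.0]  (ang 0.2 d 0.040)
   end q [0.35, 0.91, -0.81, 1.88, 1.51, 1.89, 1.99] err 0.0000 maxspeed 0.19 tcp [ 0.52  -0.2    0.053]

n=6 row [0.375, -0.676, 0.202, 0.02, 0.025, -0.076]  (ang 59.4 d 0.185)
   end q [0.46, 0.69, -1.34, 1.57, 0.8, 1.85, 1.87] err 0.0000 maxspeed 0.65 tcp [0.497
[... 524 characters left out ...]
2    0.054]

n=8 row [0.464, -0.56, 0.207, 0.021, 0.017, -0.077]  (ang 78.4 d 0.225)
   end q [0.63, 0.61, -1.45, 1.72, 0.88, 1.73, 2.21] err 0.0000 maxspeed 0.68 tcp [0.5   0.052 0.203]
n=5 row [0.533, -0.099, 0.706, -0.0, 0.075, -0.0]  (ang 45.0 d 0.174)
   end q [0.29, 0.75, -0.95, 1.82, 1.36, 2.04, 2.1] err 0.0000 maxspeed 0.50 tcp [ 0.52  -0.118  0.174]
n=3 row [-0.393, 0.003, 0.87, -0.0, 0.0, -0.001]  (ang 0.4 d 0.115)
   end q [0.38, 0.84, -0.85, 1.89, 1.49, 1.91, 2.05] err 0.0000 maxspeed 0.17 tcp [ 0.52  -0.2    0.094]
n=2 row [-0.47, 0.0, 0.171, -0.0, 0.0, 0.0]  (ang 0.1 d 0.040)
   end q [0.35, 0.91, -0.82, 1.88, 1.52, 1.9, 1.99] err 0.0000 maxspeed 0.20 tcp [ 0.52  -0.2    0.053]
```

```bash
python3 -m inch '[[0.375,-0.676,0.202,0.02,0.025,-0.076],[0.375,-0.676,0.202,0.02,0.025,-0.076],[0.375,-0.676,0.202,0.02,0.025,-0.076]]'|grep -E "pos|wid"; python3 -m inch '[[0.375,-0.676,0.202,0.02,0.025,-0.076],[0.375,-0.676,0.202,0.02,0.025,-0.076],[0.375,-0.676,0.202,0.02,0.025,-0.076]]'|grep -E "pos|wid"; python3 - <<'E'
from t import *
T=show();q=cur()[1]["joint_positions"]
sim(T,q,[gp((.52,-.14,.18),-90,60,-1),gp((.52,-.182,.12),-90,70,-1),gp((.52,-.182,.06),-90,70,-1)])
E
```

```text
ee_pos: [0.4652, 0.1823, 0.2074]
width: 0.0559
ee_pos: [0.4975, 0.093, 0.2016]
width: 0.056
t 43.7 tcp [0.4975 0.093  0.2016] head -109.9 tilt 24.9 yaz 160.3 yz 0.001 w 0.0560 F [-0.5  0.1 -2.8] q [0.46, 0.69, -1.35, 1.57, 0.8, 1.85, 1.87]
n=7 row [0.596, -0.251, 0.652, 0.016, 0.041, -0.018]  (ang 40.1 d 0.252)
   end q [0.51, 0.68, -1.08, 1.86, 1.33, 1.89, 2.21] err 0.0000 maxspeed 0.33 tcp [ 0.52  -0.156  0.17 ]
n=2 row [-0.367, 0.005, 0.808, -0.0, 0.043, 0.001]  (ang 10.4 d 0.071)
   end q [0.42, 0.83, -0.91, 1.89, 1.5, 1.94, 2.08] err 0.0000 maxspeed 0.38 tcp [ 0.52  -0.2    0.114]
n=2 row [-0.705, -0.001, 0.257, -0.0, 0.0, 0.0]  (ang 0.1 d 0.060)
   end q [0.38, 0.94, -0.85, 1.88, 1.54, 1.93, 1.99] err 0.0000 maxspeed 0.29 tcp [ 0.52  -0.2    0.053]
```

```bash
python3 -m inch '[[0.596,-0.251,0.652,0.016,0.041,-0.018],[0.596,-0.251,0.652,0.016,0.041,-0.018],[0.596,-0.251,0.652,0.016,0.041,-0.018],[0.596,-0.251,0.652,0.016,0.041,-0.018]]'|grep -E "pos|wid"; python3 -m inch '[[0.596,-0.251,0.652,0.016,0.041,-0.018],[0.596,-0.251,0.652,0.016,0.041,-0.018],[0.596,-0.251,0.652,0.016,0.041,-0.018]]'|grep -E "pos|wid"; python3 -m inch '[[-0.367,0,0.808,0,0.043,0],[-0.367,0,0.808,0,0.043,0],[0,0,0,0,0,0]]'|grep -E "pos|wid"; python3 - <<'E'
from t import *
T=show();q=cur()[1]["joint_positions"]
sim(T,q,[gp((.52,-.182,.066),-90,70,-1)])
c=snap('scene','s16');cv2.imwrite('pics/s16c.png',cv2.resize(c['img'][120:320,60:360,::-1],None,fx=2.6,fy=2.6))
E
```

```text
ee_pos: [0.4996, -0.0482, 0.1646]
width: 0.0556
ee_pos: [0.5191, -0.1562, 0.1691]
width: 0.0559
ee_pos: [0.5173, -0.1992, 0.1106]
width: 0.0562
t 45.0 tcp [ 0.5173 -0.1992  0.1106] head -90.3 tilt 69.8 yaz 179.9 yz 0.009 w 0.0562 F [ 0.4  0.6 -3. ] q [0.42, 0.83, -0.91, 1.89, 1.49, 1.94, 2.08]
n=2 row [-0.597, -0.038, 0.227, 0.001, 0.001, 0.002]  (ang 0.6 d 0.051)
   end q [0.38, 0.93, -0.86, 1.88, 1.54, 1.93, 2.0] err 0.0000 maxspeed 0.25 tcp [ 0.52  -0.2    0.059]
```

View pics/s16c.png

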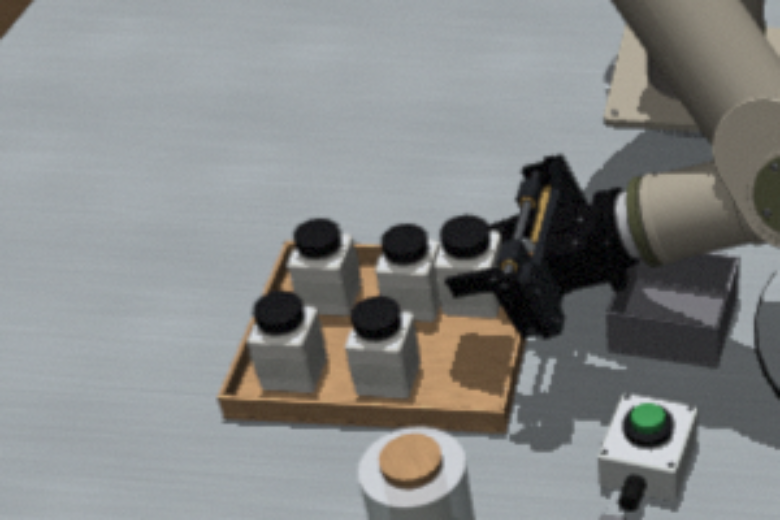

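```bash
python3 - <<'E'
from t import *
T=show();q=cur()[1]["joint_positions"]
T2,q2=sim(T,q,[gp((.52,-.184,.070),-90,67,-1)],[3])
E
```

```text
t 45.0 tcp [ 0.5185 -0.198   0.1125] head -90.2 tilt 69.7 yaz 179.9 yz 0.005 w 0.0562 F [-0.4 -0.3 -2. ] q [0.42, 0.83, -0.91, 1.89, 1.49, 1.94, 2.08]
n=3 row [-0.378, -0.014, 0.178, 0.001, -0.008, 0.001]  (ang 2.7 d 0.050)
   end q [0.43, 0.89, -0.89, 1.89, 1.52, 1.89, 2.03] err 0.0000 maxspeed 0.11 tcp [ 0.52  -0.201  0.063]
```

```bash
python3 -m inch '[[-0.378,-0.014,0.178,0,-0.008,0],[-0.378,-0.014,0.178,0,-0.008,0],[-0.378,-0.014,0.178,0,-0.008,0],[0,0,0,0,0,0]]'|grep -E "pos|wid|force"; python3 -m inch '[[-0.138,0,0.059,0,0,0],[0,0,0,0,0,0]]'|grep -E "force|ee_pos"; python3 -m inch '[[-0.046,0,0.02,0,0,0],[0,0,0,0,0,0]]'|grep -E "force|ee_pos"
```

```text
ee_pos: [0.5202, -0.2022, 0.0625]
ft_force: [-0.1, 0.2, -1.7]
width: 0.056
ee_pos: [0.5206, -0.2018, 0.0574]
ft_force: [0.0, -0.0, -2.4]
ee_pos: [0.5207, -0.2018, 0.0556]
ft_force: [-0.2, -0.9, -2.3]
```

```bash
python3 -m inch '[[-0.07,0,0.03,0,0,0],[0,0,0,0,0,0]]'|grep -E "force|ee_pos"; python3 -m inch '[[-0.035,0,0.015,0,0,0],[0,0,0,0,0,0]]'|grep -E "force|ee_pos"; python3 -m inch '[[-0.035,0,0.015,0,0,0],[0,0,0,0,0,0]]'|grep -E "force|ee_pos"
```

```text
ee_pos: [0.5206, -0.2019, 0.0523]
ft_force: [0.2, 0.1, -3.5]
ee_pos: [0.5206, -0.2019, 0.0517]
ft_force: [-2.9, 2.6, 4.2]
ee_pos: [0.5206, -0.2018, 0.0513]
ft_force: [-6.6, 5.9, 12.3]
```

```bash
python3 -c "
from h import *
c=snap('scene','s17');cv2.imwrite('pics/s17c.png',cv2.resize(c['img'][190:290,130:330,::-1],None,fx=4,fy=4,interpolation=2))"; python3 -m inch '[[0,0,0,0,0,0],[0,0,0,0,0,0],[0,0,0,0,0,0]]' 0.8|grep -E "force|ee_pos|width"; python3 -c "
from h import *
c=snap('scene','s18');cv2.imwrite('pics/s18c.png',cv2.resize(c['img'][190:290,130:330,::-1],None,fx=4,fy=4,interpolation=2))"
```

```text
ee_pos: [0.5206, -0.2021, 0.0493]
ft_force: [-0.1, -0.4, 0.2]
width: 0.0757
```

View pics/s17c.png

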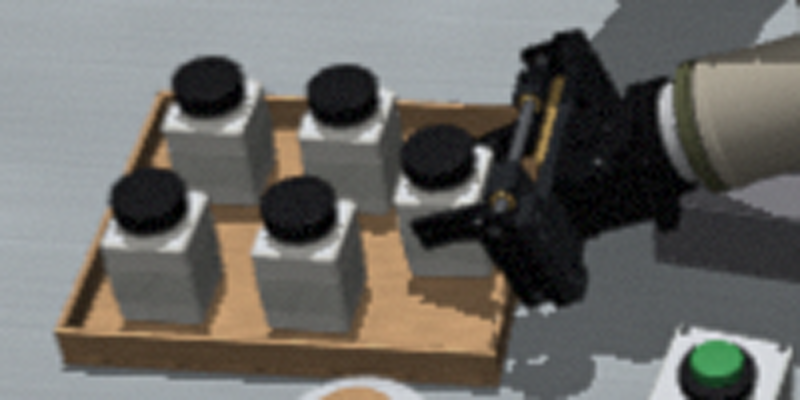

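View pics/s18c.png

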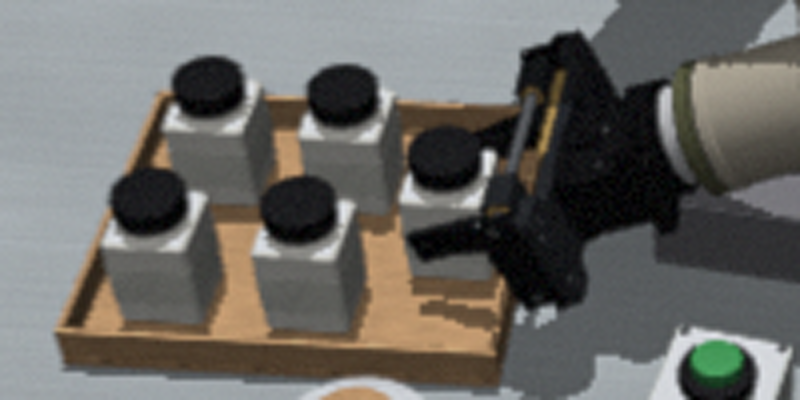

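```bash
python3 -m inch '[[0.1,0,-0.4,0,0,0],[0.1,0,-0.8,0,0,0],[0.4,0,-0.9,0,0,0],[0.7,0,-0.7,0,0,0],[0.8,0,-0.5,0,0,0]]' 1|grep -E "force|ee_pos"; python3 - <<'E'
from t import *
T=show();q=cur()[1]["joint_positions"]
c=snap('top','t19')
print("cap",atz(c,205,263,.078))
T2,q2=sim(T,q,[pose((.45,-.12,.25),-90,5,-1),pose((.45,0.1,.26),-90,0,-1),pose((.516,.266,.15),-90,0,-1)],[8,None,None])
E
```

```text
ee_pos: [0.521, -0.1111, 0.1799]
ft_force: [1.1, -0.2, 0.3]
t 47.9 tcp [ 0.521  -0.1111  0.1799] head -90.0 tilt 66.9 yaz -179.9 yz 0.002 w 0.0872 F [ 1.1 -0.2  0.3] q [0.31, 0.73, -0.99, 1.81, 1.33, 2.02, 2.13]
cap [0.51630673 0.26612784 0.078     ]
n=8 row [0.169, 0.222, -0.158, 0.0, -0.064, 0.0]  (ang 61.9 d 0.100)
   end q [1.14, 0.45, -1.45, 1.67, 0.6, 1.65, 2.58] err 0.2892 maxspeed 0.96 tcp [ 0.45 -0.12  0.25]
n=6 row [-0.912, -0.0, -0.092, 0.0, -0.008, 0.0]  (ang 5.4 d 0.220)
   end q [0.96, 0.25, -1.45, 1.7, 0.26, 1.48, 2.58] err 0.0879 maxspeed 0.21 tcp [0.45  0.1   0.261]
n=6 row [-0.69, -0.277, 0.463, 0.0, 0.0, 0.0]  (ang 0.4 d 0.210)
   end q [0.34, 0.56, -1.18, 1.63, 0.53, 1.31, 2.22] err 0.0000 maxspeed 0.75 tcp [0.516 0.266 0.15 ]
```

View pics/t19.png

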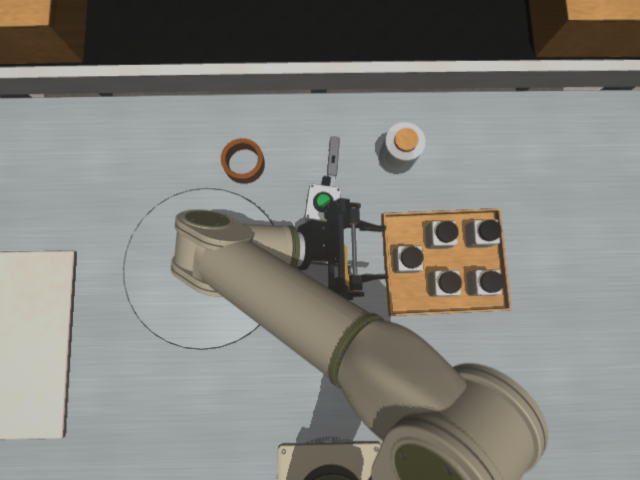

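```bash
python3 - <<'E'
from t import *
T=show();q=cur()[1]["joint_positions"]
for w in ([pose((.48,-.05,.26),-120,30,-1)],[pose((.5,0.05,.26),-150,20,-1)]):
  print();sim(T,q,w+[pose((.5,.15,.26),14,0,1),pose((.516,.266,.15),14,0,1)])
E
```

```text
t 47.9 tcp [ 0.5222 -0.1099  0.1845] head -89.8 tilt 66.9 yaz -179.9 yz -0.003 w 0.0870 F [2.  2.1 4.7] q [0.31, 0.72, -0.99, 1.81, 1.33, 2.02, 2.13]

n=5 row [0.152, 0.249, -0.442, -0.038, -0.06, 0.034]  (ang 47.2 d 0.105)
   end q [0.69, 0.52, -1.26, 1.57, 0.73, 1.9, 2.02] err 0.0000 maxspeed 0.51 tcp [ 0.48 -0.05  0.26]
n=6 row [-0.596, 0.589, -0.211, -0.017, -0.039, 0.062]  (ang 54.4 d 0.201)
   end q [0.73, 0.32, -1.32, 1.63, 0.32, 1.44, 1.2] err 0.0000 maxspeed 0.54 tcp [0.5  0.15 0.26]
n=5 row [-0.22, 0.542, 0.55, 0.0, -0.0, 0.0]  (ang 0.2 d 0.161)
   end q [0.32, 0.55, -1.16, 1.63, 0.52, 1.31, 0.9] err 0.0000 maxspeed 0.45 tcp [0.516 0.266 0.15 ]

n=8 row [-0.118, 0.257, -0.505, -0.044, -0.044, 0.047]  (ang 74.8 d 0.178)
   end q [0.58, 0.57, -1.21, 1.43, 0.5, 1.85, 1.48] err 0.0000 maxspeed 0.42 tcp [0.5  0.05 0.26]
n=3 row [-0.339, 0.758, -0.091, -0.009, -0.054, 0.043]  (ang 25.3 d 0.100)
   end q [0.74, 0.33, -1.33, 1.62, 0.33, 1.44, 1.19] err 0.0000 maxspeed 0.49 tcp [0.5  0.15 0.26]
n=5 row [-0.22, 0.543, 0.55, 0.0, -0.0, 0.0]  (ang 0.2 d 0.161)
   end q [0.33, 0.55, -1.16, 1.63, 0.52, 1.31, 0.9] err 0.0000 maxspeed 0.45 tcp [0.516 0.266 0.15 ]
```

```bash
python3 -m inch '[[0.152,0.249,-0.442,-0.038,-0.06,0.034],[0.152,0.249,-0.442,-0.038,-0.06,0.034],[0.152,0.249,-0.442,-0.038,-0.06,0.034],[0.152,0.249,-0.442,-0.038,-0.06,0.034],[0.152,0.249,-0.442,-0.038,-0.06,0.034]]'|grep -E "force|ee_pos"; python3 -m inch '[[-0.596,0.589,-0.211,-0.017,-0.039,0.062],[-0.596,0.589,-0.211,-0.017,-0.039,0.062],[-0.596,0.589,-0.211,-0.017,-0.039,0.062]]'|grep -E "ee_pos"; python3 -m inch '[[-0.596,0.589,-0.211,-0.017,-0.039,0.062],[-0.596,0.589,-0.211,-0.017,-0.039,0.062],[-0.596,0.589,-0.211,-0.017,-0.039,0.062],[0,0,0,0,0,0]]'|grep -E "ee_pos"; python3 - <<'E'
from t import *
T=show();q=cur()[1]["joint_positions"]
snap('wrist','w20')
sim(T,q,[pose((.516,.266,.15),14,0,1)])
E
```

```text
ee_pos: [0.479, -0.0515, 0.2553]
ft_force: [0.8, -0.8, -0.1]
ee_pos: [0.469, 0.0507, 0.245]
ee_pos: [0.4989, 0.1487, 0.2547]
t 49.4 tcp [0.4989 0.1487 0.2547] head -158.7 tilt 0.3 yaz 104.3 yz -0.001 w 0.0870 F [ 0.2 -0.3 -0.2] q [0.74, 0.34, -1.33, 1.63, 0.33, 1.44, 1.19]
n=5 row [-0.228, 0.548, 0.523, -0.0, -0.001, 0.0]  (ang 0.4 d 0.158)
   end q [0.33, 0.55, -1.17, 1.64, 0.52, 1.3, 0.9] err 0.0000 maxspeed 0.45 tcp [0.516 0.266 0.15 ]
```

View pics/w20.png

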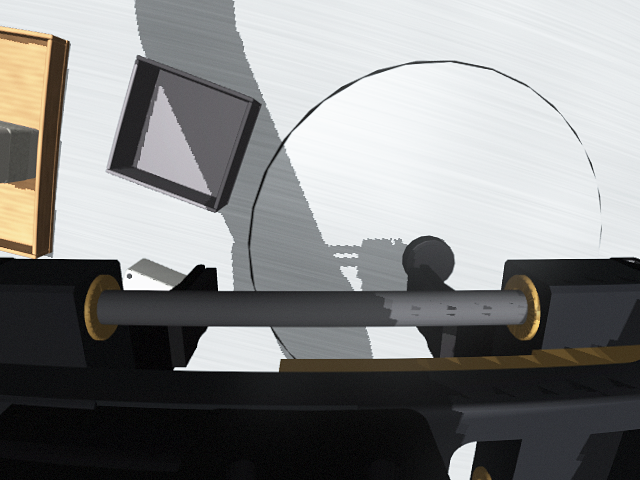

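```bash
python3 -c "
from h import *
c=load('w20');print(atz(c,429,258,.078))"; python3 -m inch '[[-0.228,0.548,0.523,0,0,0],[-0.228,0.548,0.523,0,0,0],[-0.228,0.548,0.523,0,0,0],[-0.228,0.548,0.523,0,0,0],[-0.228,0.548,0.523,0,0,0]]'|grep -E "ee_pos"; python3 - <<'E'
from t import *
T=show();q=cur()[1]["joint_positions"]
snap('wrist','w21')
sim(T,q,[pose((.516,.266,.09),14,0,1),pose((.516,.266,.064),14,0,1)])
E
```

```text
[0.51241628 0.26563705 0.078     ]
ee_pos: [0.5165, 0.2637, 0.1474]
t 50.1 tcp [0.5165 0.2637 0.1474] head -156.3 tilt 0.5 yaz 104.2 yz -0.002 w 0.0873 F [ 0.4 -1.2  0.5] q [0.33, 0.56, -1.16, 1.63, 0.52, 1.32, 0.9]
n=2 row [-0.006, 0.03, 0.718, -0.0, -0.002, 0.001]  (ang 0.6 d 0.057)
   end q [0.29, 0.61, -1.11, 1.69, 0.58, 1.21, 0.85] err 0.0000 maxspeed 0.19 tcp [0.516 0.266 0.09 ]
n=1 row [-0.001, 0.002, 0.65, -0.001, -0.0, -0.0]  (ang 0.1 d 0.026)
   end q [0.28, 0.64, -1.09, 1.71, 0.61, 1.17, 0.83] err 0.0000 maxspeed 0.15 tcp [0.516 0.266 0.064]
```

View pics/w21.png

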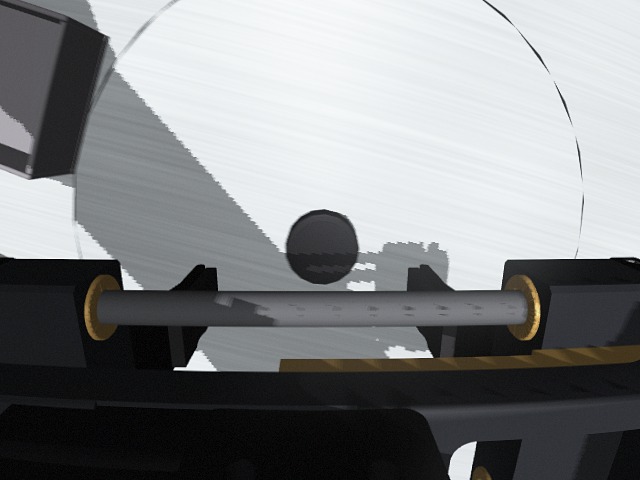

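```bash
python3 -c "
from h import *
c=load('w21');print(atz(c,322,247,.078))"; python3 -m inch '[[-0.01,0.03,0.718,0,0,0],[-0.01,0.03,0.718,0,0,0],[0,0,0,0,0,0]]'|grep -E "ee_pos"; python3 -m inch '[[0,0,0.5,0,0,0],[0,0,0,0,0,0]]'|grep -E "ee_pos|force";
```

```text
[0.51524737 0.26973632 0.078     ]
ee_pos: [0.5152, 0.2651, 0.0894]
ee_pos: [0.516, 0.2657, 0.0705]
ft_force: [0.2, 0.4, -0.7]
```

```bash
python3 -m inch '[[0,0,0.1,0,0,0],[0,0,0,0,0,0]]'|grep -E "ee_pos|force"; python3 -m inch '[[0,0,0,0,0,0],[0,0,0,0,0,0],[0,0,0,0,0,0],[0,0,0,0,0,0],[0,0,0,0,0,0]]' -1 20|grep -E "pos|force|wid"; python3 -m inch '[[0,0,-0.6,0,0,0],[0,0,-0.9,0,0,0],[0,0,-0.9,0,0,0],[0,0,-0.9,0,0,0]]'|grep -E "pos|force|wid";python3 - <<'E'
from t import *
T=show();q=cur()[1]["joint_positions"]
snap('wrist','w22')
sim(T,q,[pose((.463,.1,.22),14,0,1),pose((.463,.005,.18),14,0,1),pose((.463,.005,.10),14,0,1)])
E
```

```text
ee_pos: [0.5165, 0.2664, 0.0676]
ft_force: [0.2, 0.4, 0.5]
ee_pos: [0.5164, 0.2665, 0.0675]
ft_force: [-0.1, -0.6, -0.1]
width: 0.0472
ee_pos: [0.5171, 0.267, 0.2024]
ft_force: [0.7, -0.7, -0.6]
width: 0.0476
t 52.1 tcp [0.5171 0.267  0.2024] head -172.0 tilt 0.3 yaz 104.1 yz 0.001 w 0.0476 F [ 0.7 -0.7 -0.6] q [0.34, 0.51, -1.19, 1.56, 0.48, 1.4, 0.92]
n=5 row [0.465, -0.744, -0.087, 0.0, -0.001, 0.0]  (ang 0.3 d 0.176)
   end q [1.04, 0.2, -1.45, 1.8, 0.21, 1.31, 1.36] err 0.0000 maxspeed 0.92 tcp [0.463 0.1   0.22 ]
n=3 row [0.195, -0.768, 0.331, 0.0, 0.001, 0.0]  (ang 0.3 d 0.103)
   end q [1.22, 0.22, -1.43, 1.88, 0.23, 1.24, 1.54] err 0.0000 maxspeed 0.38 tcp [0.463 0.005 0.18 ]
n=3 row [-0.001, -0.0, 0.666, 0.0, -0.0, 0.0]  (ang 0.1 d 0.080)
   end q [1.06, 0.34, -1.3, 1.97, 0.37, 1.1, 1.42] err 0.0000 maxspeed 0.29 tcp [0.463 0.005 0.1  ]
```

View pics/w22.png

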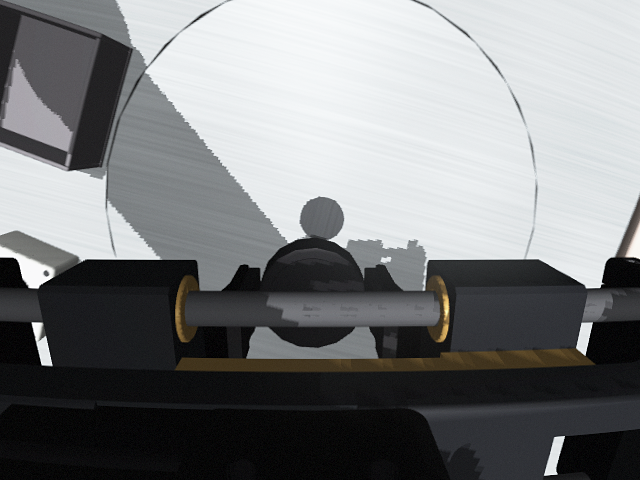

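```bash
python3 -m inch '[[0.465,-0.744,-0.087,0,0,0],[0.465,-0.744,-0.087,0,0,0],[0.465,-0.744,-0.087,0,0,0],[0.465,-0.744,-0.087,0,0,0],[0.465,-0.744,-0.087,0,0,0]]'|grep -E "pos|wid"; python3 -c "from plan import *;show()";  python3 -m inch '[[0.195,-0.768,0.331,0,0,0],[0.195,-0.768,0.331,0,0,0],[0.195,-0.768,0.331,0,0,0]]'|grep -E "pos|wid"; python3 - <<'E'
from t import *
T=show();q=cur()[1]["joint_positions"]
sim(T,q,[pose((.463,.005,.07),14,0,1)],[5])
E
```

```text
ee_pos: [0.4629, 0.0994, 0.2184]
width: 0.0473
t 52.8 tcp [0.4629 0.0994 0.2184] head -165.2 tilt 0.4 yaz 104.1 yz -0.000 w 0.0473 F [ 0.  -0.3  0.5] q [1.0, 0.2, -1.41, 1.8, 0.21, 1.32, 1.36]
ee_pos: [0.4628, 0.0038, 0.1786]
width: 0.0472
t 53.2 tcp [0.4628 0.0038 0.1786] head -151.8 tilt 0.3 yaz 104.1 yz -0.001 w 0.0472 F [ 1.4  0.1 -0.2] q [1.19, 0.21, -1.39, 1.88, 0.22, 1.24, 1.55]
n=5 row [-0.004, 0.006, 0.543, -0.0, -0.001, 0.0]  (ang 0.4 d 0.109)
   end q [0.99, 0.37, -1.23, 2.0, 0.41, 1.04, 1.39] err 0.0000 maxspeed 0.20 tcp [0.463 0.005 0.07 ]
```

```bash
python3 -m inch '[[0,0,0.543,0,0,0],[0,0,0.543,0,0,0],[0,0,0.543,0,0,0],[0,0,0.543,0,0,0],[0,0,0.543,0,0,0]]'|grep -E "pos|wid"; python3 -m inch '[[0,0,0,0,0,0],[0,0,0,0,0,0],[0,0,0,0,0,0],[0,0,0,0,0,0]]' 0.5|grep -E "pos|wid|force"; python3 -m inch '[[0,0,-0.6,0,0,0],[0,0,-0.9,0,0,0],[0,0,-0.9,0,0,0],[0,0,-0.9,0,0,0]]'|grep -E "pos|force|wid"; python3 -c "
from h import *
snap('wrist','w23');snap('scene','s23');snap('top','t23')"
```

```text
ee_pos: [0.4625, 0.0047, 0.0697]
width: 0.0473
ee_pos: [0.4624, 0.0043, 0.0698]
ft_force: [0.0, -1.1, 0.4]
width: 0.0648
ee_pos: [0.4628, 0.0048, 0.2025]
ft_force: [0.5, -0.2, 0.7]
width: 0.0655
```

View pics/s23.png

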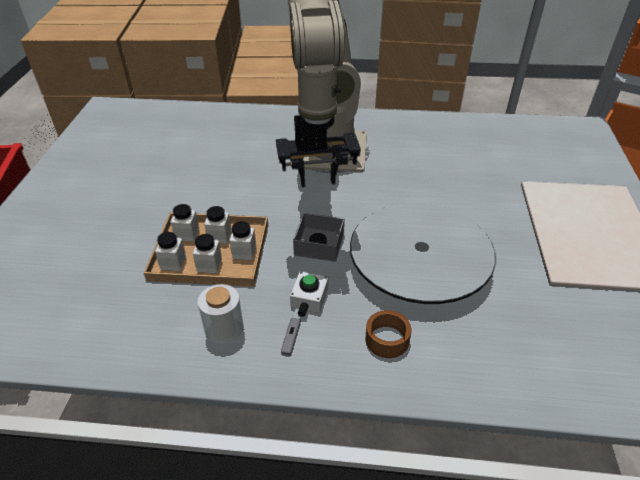

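View pics/w23.png

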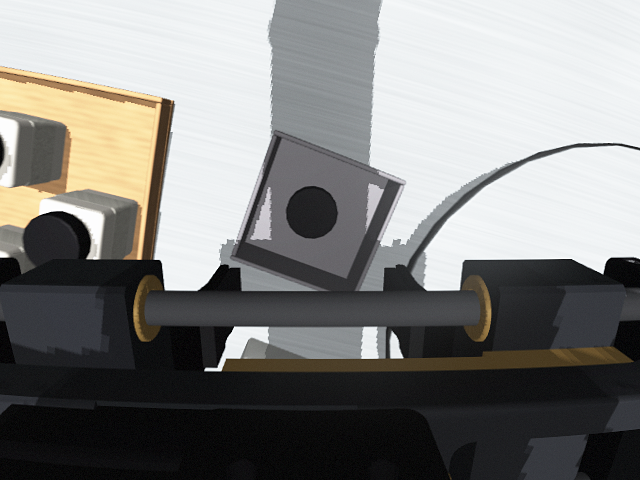

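View pics/t23.png

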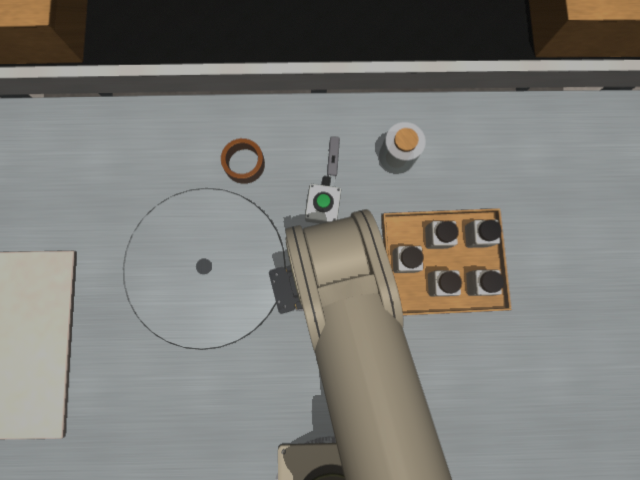

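```bash
python3 - <<'E'
from h import *
c=load('t23');P=cloud(c)
print(P[262:271,200:209,2].round(4)[::2,::2], atz(c,204,266,.06), "ref",np.median(P[280:300,195:215,2]))
# extents of spot
im=c['img'];cv2.imwrite('pics/spot.png',cv2.resize(im[245:290,180:230,::-1],None,fx=10,fy=10))
# tray jars: tops
for (u,v) in ((447,231),(488,230),(411,257),(449,282),(490,281)): print(u,v,dep(c,u,v).round(4))
c=load('s23');print(dep(c,421,247))
E
```

```text
[[0.0604 0.0589 0.0628 0.0628 0.0597]
 [0.065  0.0633 0.061  0.0588 0.0626]
 [0.0615 0.0629 0.0612 0.0631 0.0621]
 [0.062  0.0589 1.0514 0.0619 0.0654]
 [0.0596 0.0593 0.0583 0.0615 0.0621]] [0.51149864 0.27251769 0.06      ] ref 0.060403937636549776
447 231 [ 0.5753 -0.268   0.0933]
488 230 [ 0.5753 -0.3577  0.0973]
411 257 [ 0.5189 -0.1843  0.0973]
449 282 [ 0.4632 -0.2643  0.0953]
490 281 [ 0.4635 -0.3537  0.0956]
[0.51497189 0.2740137  0.06145587]
```

View pics/spot.png

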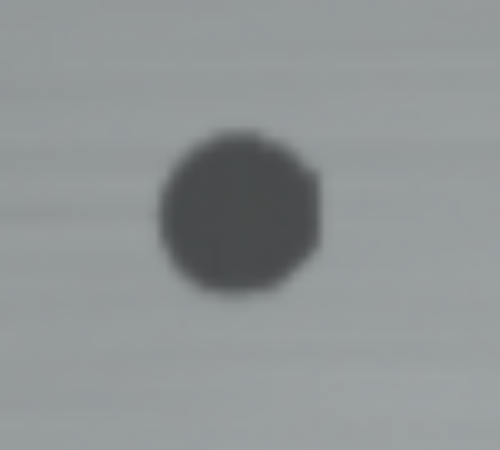

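```bash
python3 - <<'E'
from t import *
T=show();q=cur()[1]["joint_positions"]
c=load('t23');P=cloud(c);g=c['img'].astype(int)
m=(g[...,1]>g[...,0]+40)&(g[...,1]>g[...,2]+30);m[:150]=0;m[260:]=0
ys,xs=np.nonzero(m);print(len(xs),xs.mean(),ys.mean(),P[m].mean(0),np.median(P[m],0), atz(c,xs.mean(),ys.mean(),.0667))
sim(T,q,[pose((.58,.003,.2),14,0,1),pose((.654,.003,.13),14,0,1),pose((.654,.003,.085),14,0,1)])
E
```

```text
t 55.0 tcp [0.4638 0.0044 0.2026] head -138.6 tilt 0.3 yaz 104.0 yz -0.002 w 0.0651 F [ 1.1 -0.2 -0.2] q [1.22, 0.16, -1.4, 1.84, 0.17, 1.28, 1.59]
143 322.993006993007 200.2237762237762 [0.65614232 0.00304005 0.0668159 ] [0.65624654 0.00304288 0.06683059] [0.65616368 0.00303622 0.0667    ]
n=3 row [-0.937, -0.245, 0.019, -0.0, -0.001, 0.0]  (ang 0.3 d 0.116)
   end q [0.8, 0.49, -1.16, 1.57, 0.46, 1.38, 1.41] err 0.0000 maxspeed 0.98 tcp [0.58  0.003 0.2  ]
n=3 row [-0.597, -0.149, 0.586, -0.0, 0.0, 0.0]  (ang 0.2 d 0.102)
   end q [0.63, 0.68, -1.04, 1.45, 0.6, 1.34, 1.37] err 0.0000 maxspeed 0.35 tcp [0.654 0.003 0.13 ]
n=2 row [0.001, 0.002, 0.563, -0.001, 0.0, 0.0]  (ang 0.2 d 0.045)
   end q [0.62, 0.73, -1.01, 1.49, 0.63, 1.27, 1.35] err 0.0000 maxspeed 0.13 tcp [0.654 0.003 0.085]
```

```bash
python3 -m inch '[[-0.7,-0.184,0.014,0,0,0],[-0.7,-0.184,0.014,0,0,0],[-0.7,-0.184,0.014,0,0,0],[-0.7,-0.184,0.014,0,0,0]]' -1 20|grep -E "pos|wid"; python3 -m inch '[[-0.6,-0.15,0.585,0,0,0],[-0.6,-0.15,0.585,0,0,0],[-0.6,-0.15,0.585,0,0,0],[0,0,0,0,0,0]]'|grep -E "pos|wid"; python3 - <<'E'
from t import *
T=show();q=cur()[1]["joint_positions"]
sim(T,q,[pose((.656,.003,.078),14,0,1)],[3])
E
```

```text
ee_pos: [0.5791, 0.0034, 0.1965]
width: 0.0333
ee_pos: [0.6517, 0.0035, 0.1237]
width: 0.0014
t 56.0 tcp [0.6517 0.0035 0.1237] head -176.2 tilt 0.7 yaz 104.1 yz 0.002 w 0.0014 F [-1.2  0.7  0.2] q [0.63, 0.7, -1.05, 1.45, 0.61, 1.35, 1.36]
n=3 row [-0.037, -0.013, 0.38, 0.0, -0.002, 0.0]  (ang 0.7 d 0.046)
   end q [0.62, 0.74, -1.02, 1.49, 0.65, 1.27, 1.34] err 0.0000 maxspeed 0.10 tcp [0.656 0.003 0.078]
```

```bash
python3 -m inch '[[-0.037,-0.013,0.38,0,0,0],[-0.037,-0.013,0.38,0,0,0],[-0.037,-0.013,0.38,0,0,0],[0,0,0,0,0,0]]'|grep -E "pos|force"; python3 -c "
from h import *
c=snap('scene','s24')
cv2.imwrite('pics/s24c.png',cv2.resize(c['img'][170:370,130:510,::-1],None,fx=2.1,fy=2.1))"
```

```text
ee_pos: [0.656, 0.0023, 0.0804]
ft_force: [-0.2, 0.6, -0.2]
```

View pics/s24c.png

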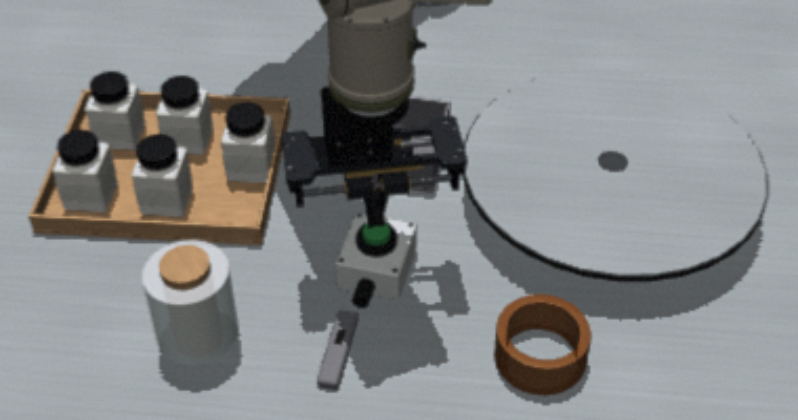

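Five jars standing in the tray, disc clear, tool above the button. Pressing in small steps.

```bash
python3 -m inch '[[0,0,0.3,0,0,0],[0,0,0,0,0,0]]'|grep -E "pos|force"; python3 -m inch '[[0,0,0.1,0,0,0],[0,0,0,0,0,0]]'|grep -E "pos|force"; python3 -m inch '[[0,0,0.075,0,0,0],[0,0,0,0,0,0]]'|grep -E "pos|force"; python3 -m inch '[[0,0,0.05,0,0,0],[0,0,0,0,0,0]]'|grep -E "pos|force"
```

```text
ee_pos: [0.6562, 0.0025, 0.0691]
ft_force: [0.1, -0.7, -0.1]
ee_pos: [0.6569, 0.0027, 0.0661]
ft_force: [-1.4, -0.1, 1.9]
ee_pos: [0.6569, 0.0028, 0.0632]
ft_force: [-0.0, -0.8, 4.7]
ee_pos: [0.657, 0.0028, 0.0616]
ft_force: [-1.8, -0.5, 7.9]
```

```bash
python3 -m inch '[[0,0,0.05,0,0,0],[0,0,0,0,0,0]]'|grep -E "pos|force"; python3 -m inch '[[0,0,0.05,0,0,0],[0,0,0,0,0,0],[0,0,0,0,0,0]]'|grep -E "pos|force"
```

```text
ee_pos: [0.6571, 0.0028, 0.0613]
ft_force: [-7.2, -2.8, 22.2]
ee_pos: [0.6572, 0.0028, 0.061]
ft_force: [-14.3, -3.3, 36.7]
```

```bash
python3 -m inch '[[0,0,-0.4,0,0,0],[0,0,-0.8,0,0,0],[0,0,-0.9,0,0,0],[0,0,-0.9,0,0,0],[0.3,0,-0.9,0,0,0]]'|grep -E "pos|force"; python3 -m inch '[[0.9,0,-0.2,0,0,0],[0.9,0,0,0,0,0],[0.9,0,0,0,0,0],[0,0,0,0,0,0],[0,0,0,0,0,0]]'|grep -E "pos|force";  python3 - <<'E'
from h import *
c=snap('scene','s25');cv2.imwrite('pics/s25c.png',cv2.resize(c['img'][130:370,130:510,::-1],None,fx=2.1,fy=2.1))
c=snap('top','t25')
for (u,v) in ((447,231),(488,230),(411,257),(449,282),(490,281)): print(u,v,dep(c,u,v).round(4))
print(read_state()['time'],read_state()['joint_vel'].round(3))
E
```

```text
ee_pos: [0.6458, 0.0001, 0.2136]
ft_force: [1.1, 0.2, -0.0]
ee_pos: [0.5416, -0.0265, 0.2218]
ft_force: [-0.3, 0.3, 0.5]
447 231 [ 0.5748 -0.2669  0.0969]
488 230 [ 0.575 -0.357  0.099]
411 257 [ 0.4595 -0.0602  0.6379]
449 282 [ 0.4358 -0.0973  0.6292]
490 281 [ 0.4632 -0.3515  0.1009]
59.475 [-0.007  0.002  0.001  0.    -0.004  0.     0.003]
```

View pics/s25c.png

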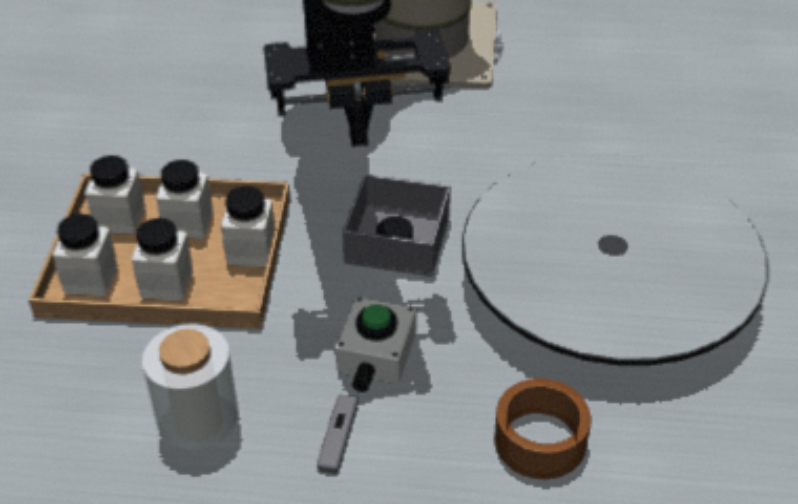

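View pics/t25.png

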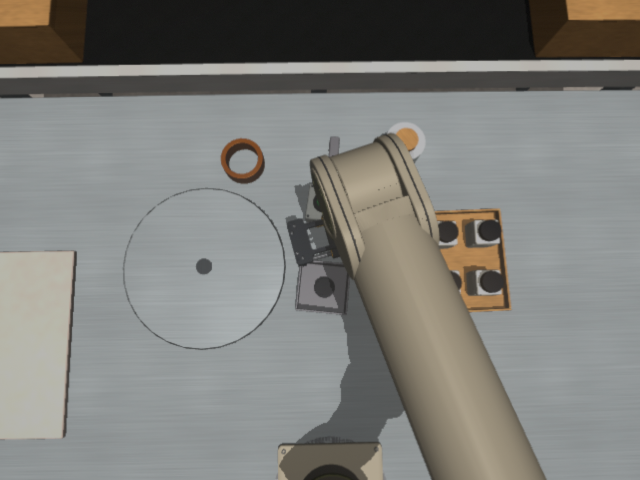

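The last scene view shows all five jars upright in the tray, the cap in the bin and the disc empty. The film roll, tape roll and knife are unmoved. Handing in.

```bash
python3 -c "from bench import close_job;print(close_job())"
```

```text
the job is handed in; nothing more can be done
None
```

I stood all five jars upright, cap up, on the tray floor: four from the turntable and the one that had fallen over in the tray. I dropped the one loose cap into the grey bin. Then I pressed the green button to its stop and handed the job in at about 59.5 s.

- **Placing:** After I backed off from the button, the scene picture showed five jars standing in the tray, the cap in the bin and an empty disc. The film roll, tape roll and box knife looked unmoved.
- **Depth check:** Before the press, all five cap tops read 93–97 mm above the table, where 97 mm is expected. After it, the arm hid two jars from the top camera, so their final check is the scene picture only.
- **Button:** It moved about 5–6 mm from first contact. The force then rose sharply, from about 8 N to 37 N, so I took it as fully down. I did not read the button joint directly.
- **Second cap:** I found none. The dark spot left on the disc is flat, about 36 mm across, and looks like the hub mark.
- **Small disagreement:** Two of the jars touched the tray floor about 4 mm higher than I calculated. Both stood upright once released.

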